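# Change the syringes in a pump's sprung syringe bed

## Task

Change the syringes in the pump: push the yellow wedge fully home between the sprung comb and its fence so that the comb stays open by itself, then move every red-capped used syringe from the bed into the steel tray and lay every blue-capped fresh syringe in a free channel, cap toward the front edge of the pump and flange in the slot. Then pull the wedge out so that the comb springs shut over the fresh syringes, lay the wedge back on the worktop clear of the pump, and swing the keeper bar down over the flanges until it clicks and stays shut. Do not push the vial or the dropper bottle aside.

Things in the scene. Friction and masses are not known exactly. Their poses are not given: they have to be found in the camera images.
- bed: Fixed syringe bed of a 3-channel pump; origin on the worktop under the middle channel, x from its front edge to its white drive housing, y left, z up; turned by up to 0.08 rad. Base plate x -62..166, y -170..122 mm, 10 thick. Two white V saddles, x -36..-26 and 26..38, 40 high; fingers fit between. Flange slot x 38..48.5, back rail to 56, 46 high; housing from x 92, 52 high.
- seat0 (a point): Left channel: where the gripping point of a seated syringe lies (40 mm above the worktop, 0, 56, 40 mm in the bed's frame). Its axes are those of the bed. A seated barrel lies along the bed's x. About 4 mm of play along the barrel. Channels are 56 mm apart.
- seat1 (a point): Middle channel, the same (0, 0, 40 mm in the bed's frame).
- seat2 (a point): Right channel, the same (0, -56, 40 mm in the bed's frame).
- comb (a joint): Steel comb with a hook over each barrel (bed x -47..-31, 53 to 60 mm high): 0 m = shut over the channels; slides to the bed's left (+y) against a spring (3 N shut, 5 N open), at most 0.026. From 0.018 on the hooks clear the syringes; with the wedge home it stands at 0.022. It shuts by itself.
- wedge_home (a point): Where the wedge's gripping point is when home (18, -138, 34 mm in the bed's frame, same axes): lying on the plate, tip to +x, straight side on the fence (y -152, x 36..124, 42 high; end stop at x 116), wide part against the comb's black roller post (12 mm thick, at x 45, 40 high; 14 mm from the fence when shut). It goes in from the front along +x on the plate; about 10 N.
- wedge_grip (a point): Yellow wedge, 112 mm long, lying flat: centre of its grip block (34 long, 24 wide, 44 high), 24 mm above its underside. Its x points to the tip, 94 mm ahead; straight side at y -14 mm; other side at y +22 from x 16 to 38 (36 wide, parallel), then tapering to a 7 mm tip. Front part 32 high. About 90 g.
- keeper (a joint): Keeper bar, a steel bail hinged at the back of the bed: 0 rad = down over the flanges, held by a ball detent; grows as it swings up and back, to 1.45. A weak spring lifts it unless it has clicked: the detent holds below about 0.2 rad and takes about 8 N at the bar, from above, to click in.
- keeper_bar (a point): The middle of the keeper bar: a cross bar 10 mm thick (12 with its rubber sleeves), 170 mm long along the bed's y, on two side arms. Shut it lies at 43, 0, 58 mm in the bed's frame.
- keeper_hinge (a point): The middle of the keeper's hinge axis (108, 0, 34 mm in the bed's frame; axis along the bed's y); the bar's axis is 69 mm from it.
- tray_in (a point): Middle of the inner floor of the open steel tray for used syringes (inside 142 x 102 mm, longer along its x; walls 4 mm thick, rim 20 mm above its foot); fixed.
- mat: Fixed dark green mat, 235 x 165 mm, 4 mm thick, on which the fresh syringes lie; origin under its centre.
- vial: Bystander: small vial with a blue cap, 27 mm across, 64 mm high, standing; origin at its foot.
- dropper: Bystander: white dropper bottle with a red tip, 34 mm across, 96 mm high, standing; origin at its foot.
- used0_mid (a point): Used 20 ml syringe with a red tip cap, 124 mm long, about 40 g, may be absent: gripping point on the axis of its 22 mm barrel, 11 mm above its underside. Its y points from the cap (47 mm off) to the thumb disc (77 mm off); flange 43 mm off toward the disc, 2 mm thick, 44 wide along x, 22 high; z is up.
- used1_mid (a point): Used 20 ml syringe with a red tip cap, 124 mm long, about 40 g, may be absent: gripping point on the axis of its 22 mm barrel, 11 mm above its underside. Its y points from the cap (47 mm off) to the thumb disc (77 mm off); flange 43 mm off toward the disc, 2 mm thick, 44 wide along x, 22 high; z is up.
- used2_mid (a point): Used 20 ml syringe with a red tip cap, 124 mm long, about 40 g, may be absent: gripping point on the axis of its 22 mm barrel, 11 mm above its underside. Its y points from the cap (47 mm off) to the thumb disc (77 mm off); flange 43 mm off toward the disc, 2 mm thick, 44 wide along x, 22 high; z is up.
- fresh0_mid (a point): Fresh 20 ml syringe with a blue tip cap, 124 mm long, about 40 g, may be absent: gripping point on the axis of its 22 mm barrel, 11 mm above its underside. Its y points from the cap (47 mm off) to the thumb disc (77 mm off); flange 43 mm off toward the disc, 2 mm thick, 44 wide along x, 22 high; z is up.
- fresh1_mid (a point): Fresh 20 ml syringe with a blue tip cap, 124 mm long, about 40 g, may be absent: gripping point on the axis of its 22 mm barrel, 11 mm above its underside. Its y points from the cap (47 mm off) to the thumb disc (77 mm off); flange 43 mm off toward the disc, 2 mm thick, 44 wide along x, 22 high; z is up.
- fresh2_mid (a point): Fresh 20 ml syringe with a blue tip cap, 124 mm long, about 40 g, may be absent: gripping point on the axis of its 22 mm barrel, 11 mm above its underside. Its y points from the cap (47 mm off) to the thumb disc (77 mm off); flange 43 mm off toward the disc, 2 mm thick, 44 wide along x, 22 high; z is up.
- fresh0: The same syringe; origin on its underside, half-way along (15 mm from the gripping point toward the thumb disc), same axes.
- fresh1: The same syringe; origin on its underside, half-way along (15 mm from the gripping point toward the thumb disc), same axes.
- fresh2: The same syringe; origin on its underside, half-way along (15 mm from the gripping point toward the thumb disc), same axes.

How it is judged:
By the outcome, as a careful person would: the job done as asked, in the order asked, and still so for the second after the job is handed in, with the robot touching nothing.
Of used0, used1, used2 only 1 to 2 are there at a start; the rules pass over those that are not, and their reading is None.
Of fresh0, fresh1, fresh2 only 2 to 3 are there at a start; the rules pass over those that are not, and their reading is None.
At some moment in a run one of fresh0, fresh1, fresh2 may be knocked a few centimetres aside while the robot is not near it.
Once in a run the grip may slacken for a moment while it holds something.
It also fails if it takes over 210 s, if anything falls off the work surface, if the arm or the gripper's body presses on something with over 40 N, if the wrist force passes 120 N, or if a joint passes its speed limit or range.

## Robot

A 6-joint arm with a two-finger parallel gripper is mounted at the origin on a cart in front of the work surface, level with it; the furniture and walls round the work are solid. World frame = base frame: x ahead of the robot, y to its left, z up, the work surface at z = 0. Lengths are in m, angles in rad, forces in N, time in s.
With the tool pointing down it reaches from about 0.375 to 0.975 m from the base axis. Payload 3.8 kg.
Tool frame: the origin (TCP) lies at the very end of the fingers, on their centre line; the grasp point (between the pads) lies 19 mm behind it; z points along the fingers, y is the line along which they close (so a half turn about z gives the same grasp; the last joint's range is limited). The gripper opens to 85 mm and grips with 20 to 120 N. Pads are 22 mm wide; open, the fingers measure 114 mm over their backs; the gripper's body (76 mm by 85 mm) begins 54 mm behind the grasp point. The pads swing forward as they close: fully open they stand 13 mm farther back than shut.
Start: joints at [-1.163, 0.264, 1.604, -0, 1.274, -0.037], TCP at [0.29, -0.609, 0.231] pointing down, gripper open.
Joint ranges: [-2.63, 2.63], [-0.94, 2.18], [0.31, 2.57], [-1.31, 4.45], [0, 2.66], [-2.55, 2.55]. Speed limits (rad/s): [2.57, 2.57, 3.14, 3.14, 3.14, 3.14].

## Interface

Orientations are given as a rotation vector (axis times angle).
In Python, from workcell import * gives the robot as it stands.
- The arm moves only by the shell command python3 -m crank 'ROWS' [OPENING] [FORCE]. ROWS is JSON, a list that holds one entry, the list of rows, each a list of 6 numbers: the shift along the tool's x, y, z in cm, then the turn, a rotation vector about the tool's x, y, z in rad. In form: [[[dx, dy, dz, ax, ay, az], ...]]. A call has 1 to 8 rows; each row shifts and turns the commanded pose from where the row before left it, along the tool's axes as they then stand; what a row does not reach is not made up. A row lasts 1/12 s, in which the tool goes at most 41.7 mm and 7.16 degrees, less where a joint would pass 70% of its speed; a pose out of reach is approached as far as the arm can. A call with a gripper value outside its range is refused whole. OPENING is the finger opening in cm, from 0 to 8.54, set as the call begins (- or left out, the last holds). The fingers move at their own pace and stop on an object; FORCE is the grip in N (left out, the last holds). Time passes only in rows, so rows that do not move let the fingers close. It gives the time, the measured TCP pose, the force, the opening and the grip force at its end, in the units of the state.
- read_state(): the state, without advancing time (a new reading comes with each control period).
- read_camera(name): name is "side" or "top"; returns the picture (480x640x3 uint8, blue, green, red); there is no depth.
- camera_model(name): a dict with "camera_matrix" (3x3 intrinsics, pixels), "k1" (the pictures are not rectified: a ray, as slopes to the right and down, at radius r is drawn at 1 + k1 r^2 times it, then the intrinsics apply), "R" (3x3) and "t" (3): a world point X has camera coordinates R X + t. Camera axes: x right, y down, z forward; pixel columns grow to the right and rows downward; lengths in m; the calibration is good to about 2 mm. A picture is of the moment at which its call begins. camera_model takes no time and is no camera call.
- finish_job(): hands the job in; it is judged then, once.
The state is a dict: "time": time; "q": joint angles; "joint_vel": joint speeds; "joint_torque": joint torques, N m; "tool_pos": TCP position; "tcp_rot": TCP orientation; "wrist_force": force on the tool from outside, world axes, zero at the start; "torque": the same for the moment, N m; "width": opening from 0.0 (shut) to 1.0 (fully open); "grip_force": force on a finger pad.
Only numpy, scipy, OpenCV 4.12 (cv2) and the standard library are available. Lean on these libraries where they do the work, as an engineer would, in place of code of your own. Each camera call takes 0.05 s, during which the arm holds its last target. There are 200 camera calls.

## Working session

There is one attempt and no reset: what is moved stays moved. The work goes in short steps, Python scripts to look and compute and a shell command to move; the robot and the scene stay as the last step left them, time stands still between calls to the robot, and variables do not carry over. Pictures are saved under pics/ and viewed, at most 14 in all, crops included, and the job is handed in when it is done.

```bash
mkdir -p pics; ls
cat > a.py <<'E'
from workcell import *
import cv2,numpy as np
def snap(n,f):
    im=read_camera(n); cv2.imwrite('pics/'+f,im); return im
E
python3 - <<'E'
from a import *
snap('top','t0.png');snap('side','s0.png')
for n in('top','side'):print(camera_model(n))
print(read_state())
E
```

```text
pics
{'camera_matrix': array([[582.90624833,   0.        , 320.93573599],
       [  0.        , 582.90624833, 239.92670129],
       [  0.        ,   0.        ,   1.        ]]), 'k1': -0.09766099407990016, 'R': array([[ 0.02886536, -0.99957996,  0.00258845],
       [-0.98522128, -0.02888791, -0.16883279],
       [ 0.16883665,  0.00232322, -0.98564131]]), 't': array([-0.08114295,  0.54306743,  1.38694003])}
{'camera_matrix': array([[611.3639171 ,   0.        , 321.66373023],
       [  0.        , 611.3639171 , 232.92307858],
       [  0.        ,   0.        ,   1.        ]]), 'k1': -0.040931963812855514, 'R': array([[ 0.97446598, -0.22309816,  0.02536257],
       [-0.06409525, -0.38464425, -0.9208369 ],
       [ 0.21519259,  0.89569862, -0.38912227]]), 't': array([-0.57678285,  0.05385062,  1.18693722])}
{'time': 0.1, 'q': array([-1.16291254e+00,  2.64705160e-01,  1.60526668e+00, -1.76611103e-06,
        1.27366958e+00, -3.69016225e-02]), 'joint_vel': array([-0.00065568, -0.00111506, -0.00511825, -0.00115429,  0.00159334,
       -0.00096318]), 'joint_torque': array([ 1.50329065e-04, -5.16706467e+01, -3.68589807e+01, -1.01823787e-04,
        6.31393574e-03, -1.92720267e-05]), 'tool_pos': array([ 0.29016157, -0.60871613,  0.23005228]), 'tcp_rot': array([-3.06225911e+00, -6.92479061e-01,  5.95752657e-04]), 'wrist_force': array([0.3201832 , 0.02480541, 0.4350957 ]), 'torque': array([ 0.04675411,  0.00655683, -0.00380994]), 'grip_force': 0.0, 'width': 0.9991189167653504}
```

View pics/t0.png

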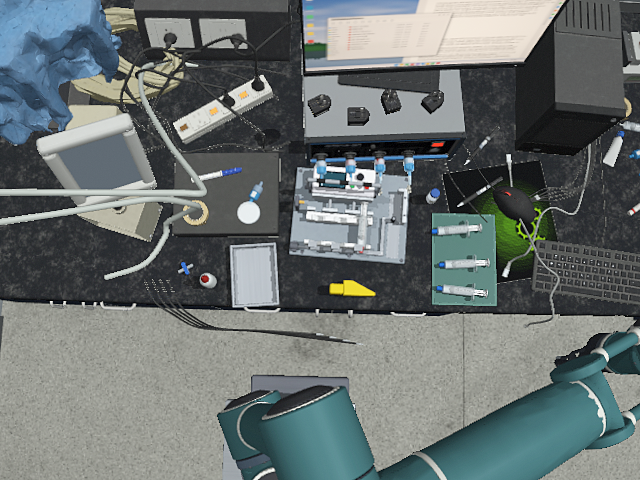

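View pics/s0.png

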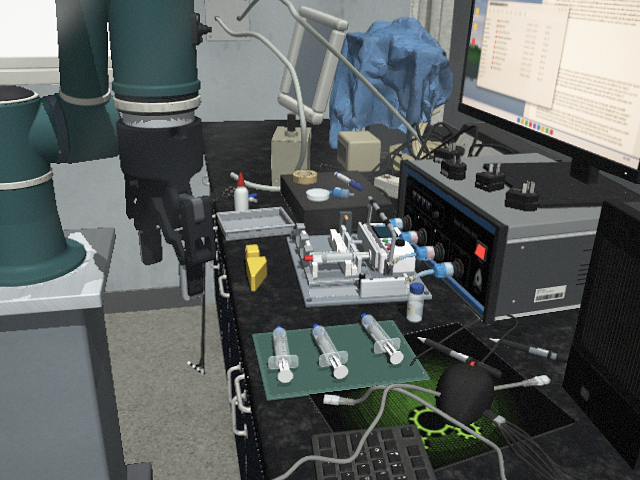

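Top: tray at (254,275), wedge at (350,289) with its tip to the right, bed around (350,220), and three fresh syringes with caps left at (435,230), (441,264) and (437,290). The vial is at (432,195) and the dropper at (208,280). I'll enlarge the bed.

Run:
```python
from a import *
t=cv2.imread('pics/t0.png');s=cv2.imread('pics/s0.png')
a=cv2.resize(t[145:310,280:505],None,fx=3.5,fy=3.5,interpolation=cv2.INTER_CUBIC)
cv2.imwrite('pics/tc.png',a)
b=cv2.resize(s[190:400,235:435],None,fx=2.85,fy=2.85,interpolation=cv2.INTER_CUBIC)
cv2.imwrite('pics/sc.png',b)
```

```text
(no output)
```

View pics/tc.png

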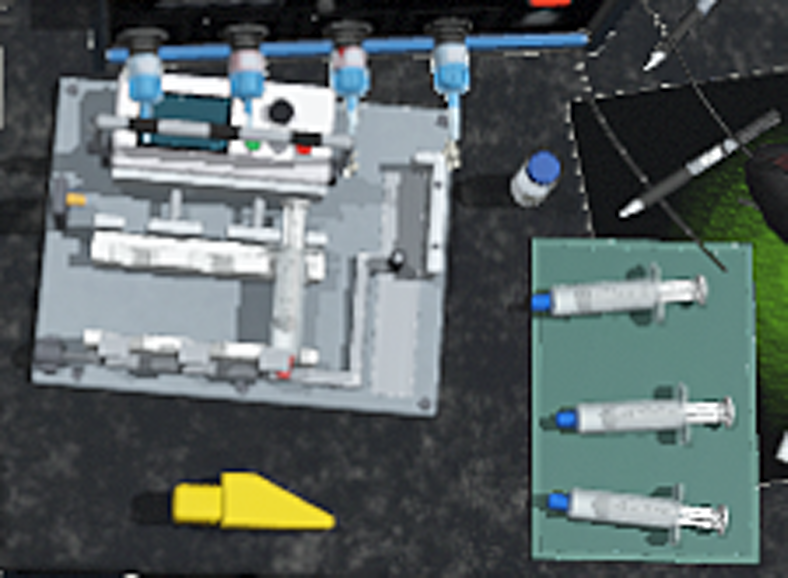

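View pics/sc.png

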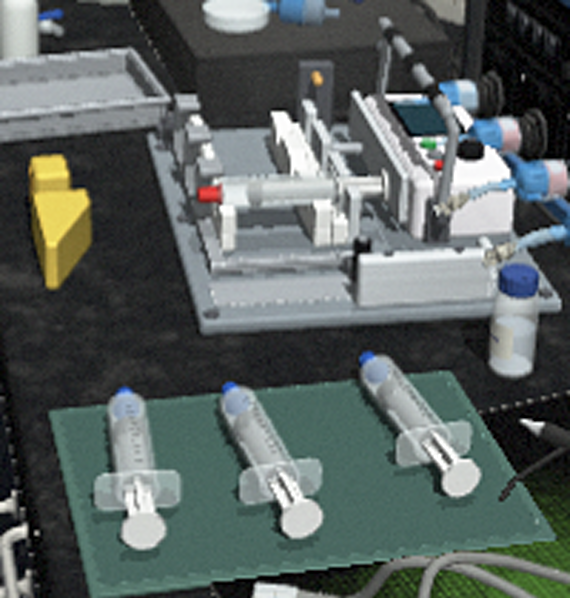

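```bash
cat >> a.py <<'E'
from scipy.spatial.transform import Rotation as Ro
from scipy.optimize import least_squares
def proj(n,X):
    c=camera_model(n);P=np.atleast_2d(X)@c['R'].T+c['t'];s=P[:,:2]/P[:,2:]
    s=s*(1+c['k1']*(s**2).sum(1,keepdims=True));K=c['camera_matrix'];return s*K[0,0]+K[:2,2]
def unproj(n,uv,z):
    c=camera_model(n);K=c['camera_matrix'];s=cv2.undistortPoints(np.array(uv,float).reshape(-1,1,2),K,np.array([c['k1'],0,0,0,0])).reshape(-1,2)
    d=np.c_[s,np.ones(len(s))]@c['R'];o=-c['R'].T@c['t'];return o+d*((z-o[2])/d[:,2])[:,None]
def rz(a):return np.array([[np.cos(a),-np.sin(a),0],[np.sin(a),np.cos(a),0],[0,0,1]])
def bedw(b,p):return np.array([b[0],b[1],0])+np.array(p)/1000@rz(b[2]).T
E
python3 - <<'E'
from a import *
np.set_printoptions(precision=4,suppress=True)
c=lambda l:np.array(l)/3.5+[280,145]
cs=lambda l:np.array(l)/2.85+[235,190]
B=[[-62,122,10],[-62,-170,10],[166,-170,10],[166,122,10]];uv=c([[33,378],[437,409],[456,116],[62,76]])
f=lambda b:(proj('top',bedw(b,B))-uv).ravel()
r=least_squares(f,[.65,0,0]);print('bed',r.x,r.fun)
# side check
print('side proj front corners',(proj('side',bedw(r.x,B))-[235,190])*2.85)
for n,p in dict(A=[[532,301],[705,290]],B=[[557,419],[732,411]],C=[[550,499],[726,519]]).items():
    P=unproj('top',c(p),.015);d=P[1]-P[0];L=np.hypot(*d[:2]);print(n,P[:,:2].ravel(),L,'mid',(P[0]+d/L*.047)[:2],'yaw of y',np.arctan2(d[1],d[0]))
print('wedge block',unproj('top',c([[174,486],[221,486],[220,523],[174,521]]),.044)[:,:2],'tip',unproj('top',c([[334,522]]),.032))
print('wedge body',unproj('top',c([[221,527],[224,474],[255,474]]),.032)[:,:2])
T=unproj('top',[[231,245],[277,243],[279,305],[232,308]],.02);print('tray',T[:,:2],T.mean(0))
print('vial',unproj('top',c([[545,165]]),.064),'dropper',unproj('top',[[208,280]],.096))
E
```

```text
bed [ 0.5693 -0.1118 -0.0599] [-0.3272  0.3929  0.0592  1.761   0.2099 -1.9098  0.0753 -0.3767]
side proj front corners [[142.9805 130.8242]
 [196.8262 322.3501]
 [561.3357 300.2427]
 [437.4352 118.4838]]
A [ 0.5817 -0.3455  0.5936 -0.4723] 0.12743427506789015 mid [ 0.5861 -0.3923] yaw of y -1.4768710354799264
B [ 0.4962 -0.3633  0.5055 -0.4905] 0.1276167336926971 mid [ 0.4996 -0.4101] yaw of y -1.4982034153923174
C [ 0.4387 -0.3581  0.4276 -0.4849] 0.12732608798960574 mid [ 0.4346 -0.4049] yaw of y -1.658242572236124
wedge block [[ 0.4378 -0.0898]
 [ 0.4388 -0.1225]
 [ 0.413  -0.1224]
 [ 0.4135 -0.0904]] tip [[ 0.4169 -0.2026  0.032 ]]
wedge body [[ 0.4112 -0.1236]
 [ 0.4484 -0.1248]
 [ 0.449  -0.1466]]
tray [[0.5302 0.1596]
 [0.5387 0.0445]
 [0.3843 0.0332]
 [0.3732 0.1488]] [0.4566 0.0965 0.02  ]
vial [[ 0.6704 -0.3459  0.064 ]] dropper [[0.4333 0.1974 0.096 ]]
```

```bash
cat >> a.py <<'E'
def go(x,y,z,phi):
    s=read_state();R=Ro.from_rotvec(s['tcp_rot']).as_matrix();p=s['tool_pos']
    d=R.T@(np.array([x,y,z])-p)*100
    c,sn=np.cos(phi),np.sin(phi);T=np.array([[c,sn,0],[sn,-c,0],[0,0,-1]])
    r=Ro.from_matrix(R.T@T).as_rotvec()
    print('pos',p.round(4),'phi %.3f'%np.arctan2(R[1,0],R[0,0]),'delta cm',d.round(2),'rot',r.round(3),'F',s['wrist_force'].round(1),'w %.3f g %.1f t %.1f'%(s['width'],s['grip_force'],s['time']),'q6 %.2f'%s['q'][5])
E
python3 -m crank '[[[2.26,-2.64,0.7,0,0,0],[2.26,-2.64,0.7,0,0,0],[2.26,-2.64,0.7,0,0,0],[2.26,-2.64,0.7,0,0,0],[2.26,-2.64,0.7,0,0,0],[2.26,-2.64,0.7,0,0,0],[2.26,-2.64,0.7,0,0,0],[2.26,-2.64,0.7,0,0,0]]]' 8.5 40
python3 -m crank '[[[2.26,-2.64,0.7,0,0,0],[2.26,-2.64,0.7,0,0,0],[2.26,-2.64,0.7,0,0,0],[2.26,-2.64,0.7,0,0,0],[2.26,-2.64,0.7,0,0,0],[2.26,-2.64,0.7,0,0,0],[2.26,-2.64,0.7,0,0,0]]]'
python3 -m crank '[[[0,0,0,0,0,-0.12],[0,0,0,0,0,-0.12],[0,0,0,0,0,-0.12],[0,0,0,0,0,-0.12],[0,0,0,0,0,-0.12],[0,0,0,0,0,-0.12],[0,0,0,0,0,-0.12],[0,0,0,0,0,-0.12]]]'
python3 -m crank '[[[0,0,0,0,0,-0.1],[0,0,0,0,0,-0.08],[0,0,0,0,0,0]]]'
python3 - <<'E'
from a import *
go(.4258,-.106,.006,1.59)
E
```

```text
time: 0.77
tool_pos: [0.3626, -0.339, 0.1745]
tcp_rot: [-3.064, -0.692, 0.0]
wrist_force: [0.7, 0.4, 0.7]
width: 0.997
grip_force: 0.0
time: 1.35
tool_pos: [0.4258, -0.1042, 0.1258]
tcp_rot: [-3.064, -0.692, 0.0]
wrist_force: [0.2, 0.3, 0.6]
width: 0.995
grip_force: 0.0
time: 2.02
tool_pos: [0.4256, -0.1058, 0.1259]
tcp_rot: [-2.391, -2.036, 0.001]
wrist_force: [-0.6, -0.4, 1.2]
width: 0.992
grip_force: 0.0
time: 2.27
tool_pos: [0.4256, -0.1059, 0.1259]
tcp_rot: [-2.203, -2.239, 0.001]
wrist_force: [0.3, 0.2, -0.5]
width: 0.997
grip_force: 0.0
pos [ 0.4256 -0.1059  0.1259] phi 1.587 delta cm [-0.02  0.02 11.99] rot [-0.001 -0.    -0.003] F [ 0.3  0.2 -0.5] w 0.997 g 0.0 t 2.3 q6 -0.32
```

```bash
python3 -m crank '[[[0,0,3,0,0,0],[0,0,3,0,0,0],[0,0,3,0,0,0],[0,0,2,0,0,0],[0,0,0.8,0,0,0],[0,0,0,0,0,0]]]' >/dev/null
python3 -m crank '[[[0,0,0,0,0,0],[0,0,0,0,0,0],[0,0,0,0,0,0],[0,0,0,0,0,0],[0,0,0,0,0,0],[0,0,0,0,0,0],[0,0,0,0,0,0],[0,0,0,0,0,0]]]' 1.8 60
python3 -m crank '[[[0,0,-3,0,0,0],[0,0,-3,0,0,0],[0,0,-3,0,0,0],[0,0,-3,0,0,0],[0,0,0,0,0,0],[0,0,0,0,0,0]]]'
cat >> a.py <<'E'
def boxes(n,im,b,bl,o,k):
    for (x0,x1,y0,y1,z),col in bl:
        q=(proj(n,bedw(b,[[x0,y0,z],[x1,y0,z],[x1,y1,z],[x0,y1,z]]))-o)*k
        cv2.polylines(im,[q.round().astype(int)],True,col,1)
E
python3 - <<'E'
from a import *
t=cv2.imread('pics/t0.png');s=cv2.imread('pics/s0.png')
cs=lambda l:np.array(l)/2.85+[235,190]
c=lambda l:np.array(l)/3.5+[280,145]
B=[[-62,122,10],[-62,-170,10],[166,-170,10],[166,122,10]];uv=c([[33,378],[437,411],[456,112],[62,76]]);us=cs([[203,325]])
f=lambda b:np.r_[(proj('top',bedw(b,B))-uv).ravel(),(proj('side',bedw(b,B[1:2]))-us).ravel()]
r=least_squares(f,[.57,-.11,-.06],loss='soft_l1');b=r.x;print(b,r.fun.round(2))
bl=[((-62,166,-170,122,10),(0,0,255)),((-36,-26,-85,85,40),(0,255,0)),((26,38,-85,85,40),(0,255,0)),((48.5,56,-85,85,46),(255,0,0)),((36,124,-158,-152,42),(0,255,255)),((92,150,-85,85,52),(255,0,255))]
A=cv2.resize(t[145:275,280:420],None,fx=4,fy=4,interpolation=cv2.INTER_CUBIC);boxes('top',A,b,bl,[280,145],4)
S=cv2.resize(s[215:315,285:435],None,fx=4,fy=4,interpolation=cv2.INTER_CUBIC)[:, :520];boxes('side',S,b,bl,[285,215],4)
cv2.imwrite('pics/ov.png',A);cv2.imwrite('pics/ovs.png',S)
go(.46,-.26,.12,3.08)
E
```

```text
time: 3.43
tool_pos: [0.4273, -0.1063, 0.0095]
tcp_rot: [2.204, 2.235, 0.002]
wrist_force: [-0.6, 0.2, 7.0]
width: 0.273
grip_force: 59.6
time: 3.93
tool_pos: [0.4278, -0.1065, 0.1304]
tcp_rot: [2.203, 2.234, 0.004]
wrist_force: [-0.2, 0.6, -1.9]
width: 0.275
grip_force: 59.1
[ 0.57050605 -0.11253596 -0.05248092] [ 0.15  0.31  0.58  0.25  0.06 -1.71 -0.12 -0.5  -0.63 -0.68]
pos [ 0.4278 -0.1065  0.1304] phi 1.585 delta cm [-15.39   3.     1.08] rot [ 0.003  0.005 -1.495] F [-0.2  0.6 -1.9] w 0.275 g 59.1 t 3.9 q6 -0.31
```

View pics/ov.png

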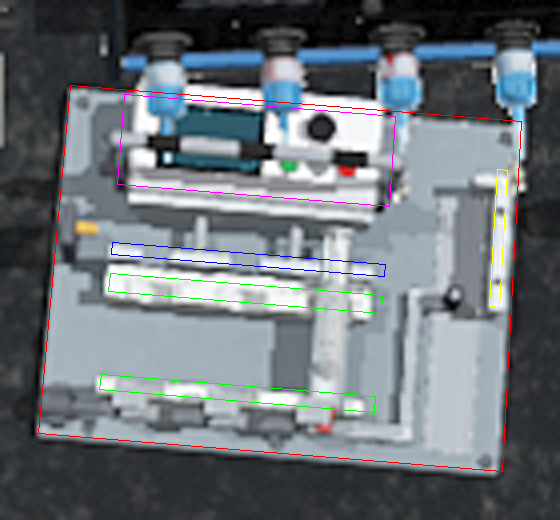

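View pics/ovs.png

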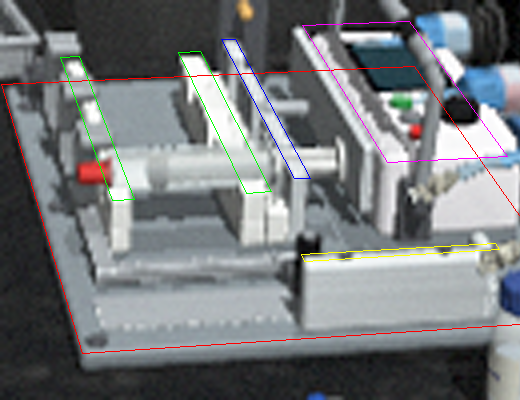

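Overlay check: the red plate outline, green saddles, blue rail and yellow fence all match both pictures to about 1 px, so the bed pose is ≈ (0.5695, -0.1125, -0.054). There is one used syringe, in the right channel. The wedge is held.

```bash
python3 -m crank '[[[-2.74,0.65,0,0,0,0],[-2.74,0.65,0,0,0,0],[-2.74,0.65,0,0,0,0],[-2.74,0.65,0,0,0,0],[-2.74,0.65,0,0,0,0]]]' >/dev/null
python3 -m crank '[[[0,0,0,0,0,-0.115],[0,0,0,0,0,-0.115],[0,0,0,0,0,-0.115],[0,0,0,0,0,-0.115],[0,0,0,0,0,-0.115],[0,0,0,0,0,-0.115],[0,0,0,0,0,-0.115],[0,0,0,0,0,-0.115]]]' >/dev/null
python3 -m crank '[[[0,0,0,0,0,-0.115],[0,0,0,0,0,-0.115],[0,0,0,0,0,-0.115],[0,0,0,0,0,-0.115],[0,0,0,0,0,-0.115],[0,0,0,0,0,0]]]'
cat >> a.py <<'E'
b=np.array([.5695,-.1125,-.054])
def gob(x,y,z,yaw=np.pi):  # bed frame mm, tcp height mm
    p=bedw(b,[x,y,0]);s=read_state();q=rz(-b[2])@(s['tool_pos']-[b[0],b[1],0])*1000;print('bed tcp',q.round(1));go(p[0],p[1],z/1000,yaw+b[2])
E
python3 - <<'E'
from a import *
gob(-100,-136,21)
E
```

```text
time: 5.52
tool_pos: [0.4589, -0.2416, 0.1258]
tcp_rot: [-0.093, -3.136, -0.003]
wrist_force: [-0.4, -0.5, -1.7]
width: 0.273
grip_force: 59.0
bed tcp [-103.5 -134.9  125.8]
pos [ 0.4589 -0.2416  0.1258] phi 3.083 delta cm [-0.39 -0.13 10.48] rot [ 0.002 -0.004 -0.005] F [-0.4 -0.5 -1.7] w 0.273 g 59.0 t 5.5 q6 -2.04
```

```bash
python3 -m crank '[[[-0.39,-0.1,3,0,0,0],[0,0,3,0,0,0],[0,0,3,0,0,0],[0,0,1.4,0,0,0],[0,0,0,0,0,0],[0,0,0,0,0,0]]]'
python3 - <<'E'
from a import *
t=snap('top','t1.png');s=snap('side','s1.png')
A=cv2.resize(t[185:285,320:430],None,fx=3.6,fy=3.6,interpolation=cv2.INTER_CUBIC)
S=cv2.resize(s[215:315,255:365],None,fx=3.6,fy=3.6,interpolation=cv2.INTER_CUBIC)
cv2.imwrite('pics/c1.png',np.hstack([A,S]))
gob(18,-138,20.5)
E
```

```text
time: 6.02
tool_pos: [0.4629, -0.2429, 0.0226]
tcp_rot: [-0.1, -3.137, -0.003]
wrist_force: [0.7, -0.1, -0.2]
width: 0.275
grip_force: 60.0
bed tcp [ -97.5 -136.9   24.7]
pos [ 0.4647 -0.244   0.0247] phi 3.079 delta cm [-11.55  -0.     0.43] rot [-0.     0.001 -0.009] F [ 1.4 -0.3  0. ] w 0.274 g 60.0 t 6.1 q6 -2.04
```

View pics/c1.png

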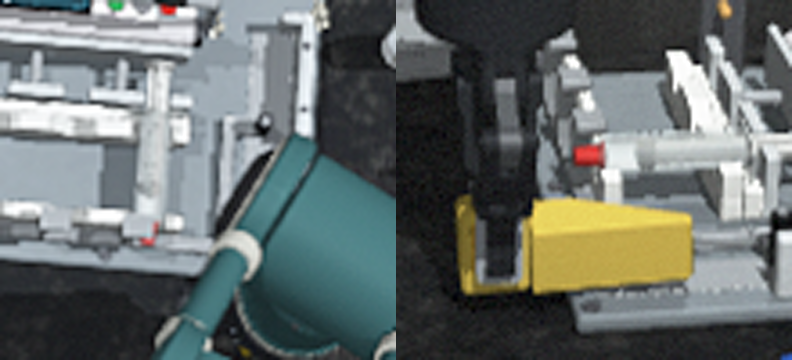

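The wedge is held level with its tip over the plate (side crop, tip at (690,245)), lined up with the gap right of the black post. Next I push it in.

```bash
python3 -m crank '[[[-1,0,0.1,0,0,-0.009],[-1,0,0,0,0,0],[-1,0,0,0,0,0],[-1,0,0,0,0,0],[-1,0,0,0,0,0],[0,0,0,0,0,0],[0,0,0,0,0,0]]]'
python3 - <<'E'
from a import *
gob(18,-138,20.5)
E
python3 -m crank '[[[-0.7,0,0,0,0,0],[-0.7,0,0,0,0,0],[-0.6,0,0,0,0,0],[0,0,0,0,0,0],[0,0,0,0,0,0]]]'
python3 - <<'E'
from a import *
gob(18,-138,20.5)
E
```

```text
time: 6.7
tool_pos: [0.5148, -0.2447, 0.0225]
tcp_rot: [-0.081, -3.139, -0.004]
wrist_force: [2.1, 6.0, -4.4]
width: 0.275
grip_force: 59.7
bed tcp [ -47.5 -134.9   22.5]
pos [ 0.5148 -0.2447  0.0225] phi 3.090 delta cm [-6.55 -0.32  0.18] rot [ 0.003 -0.002  0.002] F [ 2.1  6.  -4.4] w 0.275 g 59.7 t 6.7 q6 -2.01
time: 7.12
tool_pos: [0.5324, -0.2454, 0.0216]
tcp_rot: [-0.081, -3.135, -0.005]
wrist_force: [-3.0, 4.2, -2.9]
width: 0.278
grip_force: 59.8
bed tcp [ -29.8 -134.8   21.6]
pos [ 0.5324 -0.2454  0.0216] phi 3.090 delta cm [-4.78 -0.34  0.08] rot [ 0.003 -0.006  0.002] F [-3.   4.2 -2.9] w 0.278 g 59.8 t 7.1 q6 -1.99
```

```bash
python3 -m crank '[[[-0.7,0.1,0,0,0,0],[-0.7,0,0,0,0,0],[-0.7,0,0,0,0,0],[-0.7,0,0,0,0,0],[0,0,0,0,0,0],[0,0,0,0,0,0]]]'
python3 - <<'E'
from a import *
gob(18,-138,20.5)
E
python3 -m crank '[[[-0.5,0,0,0,0,0],[-0.5,0,0,0,0,0],[-0.5,0,0,0,0,0],[0,0,0,0,0,0],[0,0,0,0,0,0],[0,0,0,0,0,0]]]'
python3 - <<'E'
from a import *
gob(18,-138,20.5)
E
```

```text
time: 7.62
tool_pos: [0.5597, -0.2468, 0.0212]
tcp_rot: [-0.081, -3.133, -0.004]
wrist_force: [-4.5, 0.7, -4.3]
width: 0.271
grip_force: 59.7
bed tcp [  -2.6 -134.6   21.2]
pos [ 0.5597 -0.2468  0.0212] phi 3.090 delta cm [-2.06 -0.34  0.06] rot [ 0.002 -0.007  0.002] F [-4.5  0.7 -4.3] w 0.271 g 59.7 t 7.6 q6 -1.97
time: 8.12
tool_pos: [0.5766, -0.2478, 0.022]
tcp_rot: [-0.083, -3.139, -0.002]
wrist_force: [-0.0, 3.6, -8.9]
width: 0.271
grip_force: 59.3
bed tcp [  14.4 -134.7   22. ]
pos [ 0.5766 -0.2478  0.022 ] phi 3.089 delta cm [-0.36 -0.33  0.15] rot [ 0.001 -0.002  0.001] F [-0.   3.6 -8.9] w 0.271 g 59.3 t 8.1 q6 -1.96
```

```bash
python3 -m crank '[[[-0.3,0,0,0,0,0],[-0.3,0,0,0,0,0],[0,0,0,0,0,0],[0,0,0,0,0,0]]]'
python3 -m crank '[[[-0.2,0,0,0,0,0],[0,0,0,0,0,0],[0,0,0,0,0,0]]]'
python3 - <<'E'
from a import *
gob(18,-138,20.5)
t=snap('top','t2.png');s=snap('side','s2.png')
A=cv2.resize(t[175:275,320:420],None,fx=4,fy=4,interpolation=cv2.INTER_CUBIC)
S=cv2.resize(s[215:315,290:390],None,fx=4,fy=4,interpolation=cv2.INTER_CUBIC)
cv2.imwrite('pics/c2.png',np.hstack([A,S]))
E
```

```text
time: 8.45
tool_pos: [0.5812, -0.248, 0.0224]
tcp_rot: [-0.082, -3.136, -0.003]
wrist_force: [-5.2, 3.7, -3.3]
width: 0.271
grip_force: 59.9
time: 8.7
tool_pos: [0.5829, -0.2481, 0.0225]
tcp_rot: [-0.082, -3.135, -0.003]
wrist_force: [-5.8, 4.1, -2.2]
width: 0.274
grip_force: 60.1
bed tcp [  20.7 -134.7   22.5]
pos [ 0.5829 -0.2481  0.0225] phi 3.089 delta cm [ 0.27 -0.33  0.2 ] rot [ 0.002 -0.005  0.002] F [-5.8  4.1 -2.2] w 0.274 g 60.1 t 8.7 q6 -1.96
```

View pics/c2.png

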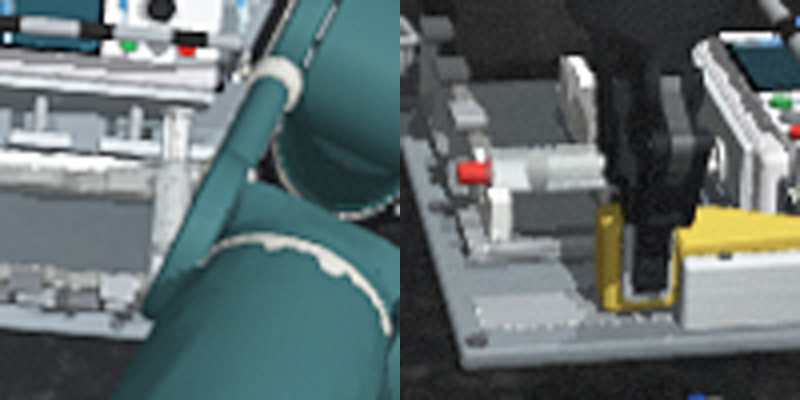

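```bash
python3 -m crank '[[[-0.15,0,0,0,0,0],[0,0,0,0,0,0],[0,0,0,0,0,0]]]' | grep -E 'pos|force'
python3 -m crank '[[[-0.15,0,0,0,0,0],[0,0,0,0,0,0],[0,0,0,0,0,0]]]' | grep -E 'pos|force'
python3 -m crank '[[[-0.15,0,0,0,0,0],[0,0,0,0,0,0],[0,0,0,0,0,0]]]' | grep -E 'pos|force'
```

```text
tool_pos: [0.5831, -0.2481, 0.0225]
wrist_force: [-10.5, 3.9, 0.3]
grip_force: 60.5
tool_pos: [0.5832, -0.2481, 0.0225]
wrist_force: [-13.8, 3.8, 5.3]
grip_force: 61.0
tool_pos: [0.5832, -0.2481, 0.0225]
wrist_force: [-17.9, 3.8, 7.6]
grip_force: 61.4
```

```bash
python3 -m crank '[[[0.4,0,0,0,0,0],[0,0,0,0,0,0],[0,0,0,0,0,0],[0,0,0,0,0,0],[0,0,0,0,0,0],[0,0,0,0,0,0]]]' 3.8
python3 -m crank '[[[0,0,-2,0,0,0],[0,0,-3,0,0,0],[0,0,-3,0,0,0],[0,0,-3,0,0,0],[0,0,-2,0,0,0],[4,0,-1,0,0,0],[4,0,0,0,0,0],[4,0,0,0,0,0]]]' >/dev/null
python3 -m crank '[[[3,2,0,0,0,0],[3,2,0,0,0,0],[3,2,0,0,0,0],[0,0,0,0,0,0]]]'
python3 - <<'E'
from a import *
t=snap('top','t3.png');s=snap('side','s3.png')
A=cv2.resize(t[180:280,290:415],None,fx=3.6,fy=3.6,interpolation=cv2.INTER_CUBIC)
S=cv2.resize(s[215:315,290:385],None,fx=3.6,fy=3.6,interpolation=cv2.INTER_CUBIC)
cv2.imwrite('pics/c3.png',np.hstack([A,S]))
E
```

```text
time: 10.05
tool_pos: [0.5864, -0.2499, 0.0241]
tcp_rot: [0.083, 3.139, -0.002]
wrist_force: [-4.0, -0.5, 3.2]
width: 0.441
grip_force: 1.9
time: 11.05
tool_pos: [0.3743, -0.1745, 0.1617]
tcp_rot: [-0.082, -3.138, -0.005]
wrist_force: [-0.1, 0.5, -0.8]
width: 0.444
grip_force: 0.0
```

View pics/c3.png

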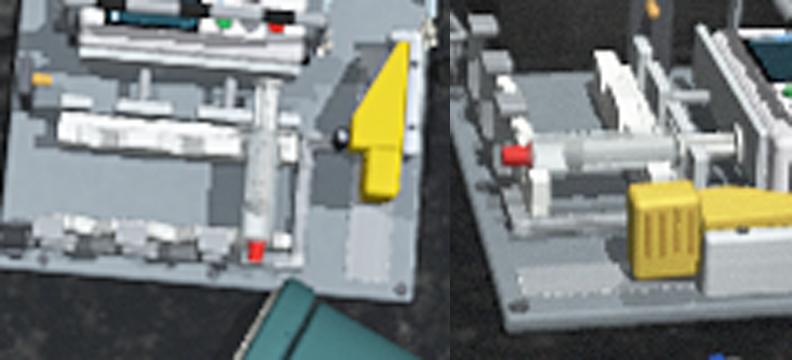

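The wedge is home by itself (block at (380,180)), the comb's black post sits against its wide part, and the hooks are clear of the channels. The used syringe's red cap is at (256,250) in the crop.

Run:
```python
from a import *
np.set_printoptions(precision=4,suppress=True)
c=lambda l:np.array(l)/3.6+[290,180]
f=lambda P:(rz(-b[2])@(P-[b[0],b[1],0]).T).T*1000
w=unproj('top',c([[381,180]]),.0535);print('block top',w,f(w))
u=unproj('top',c([[256,255],[267,82]]),.046);print('used cap..disc',u,f(u))
u=unproj('top',c([[260,200],[265,140]]),.051);print('barrel top',f(u))
# saddle edges: rear saddle left end/ right end front corners at z40
u=unproj('top',c([[58,142],[297,160],[66,113]]),.040);print('rear saddle',f(u))
s=lambda l:np.array(l)/3.6+np.array([290,215])-np.array([450,0])/3.6
u=unproj('side',s([[502,155],[742,139]]),.040);print('side cap, disc',f(u))
gob(0,-56,120)
```

```text
block top [[ 0.5741 -0.2487  0.0535]] [[  11.9466 -135.7059   53.5   ]]
used cap..disc [[ 0.521  -0.1646  0.046 ]
 [ 0.6422 -0.1702  0.046 ]] [[-45.6154 -54.6478  46.    ]
 [ 75.6864 -53.6634  46.    ]]
barrel top [[ -8.3325 -54.3693  51.    ]
 [ 33.6381 -54.8409  51.    ]]
rear saddle [[ 22.6554  86.864   40.    ]
 [ 23.7956 -78.5146  40.    ]
 [ 43.5266  83.1348  40.    ]]
side cap, disc [[-46.1864 -54.035   40.    ]
 [ 82.5744 -49.3456  40.    ]]
bed tcp [-186.2  -75.5  163.8]
pos [ 0.3795 -0.1778  0.1638] phi 3.089 delta cm [-18.61   1.92   4.45] rot [-0.001  0.004  0.002] F [0.2 0.3 0.3] w 0.444 g 0.0 t 11.2 q6 -2.02
```

```bash
sed -i 's/^b=np.*/b=np.array([.5685,-.1103,-.054])/' a.py
python3 - <<'E'
from a import *
np.set_printoptions(precision=1,suppress=True)
c=lambda l:np.array(l)/3.6+[290,180]
f=lambda P:(rz(-b[2])@(P-[b[0],b[1],0]).T).T*1000
for z in(.012,.02,.03,.04):
    u=unproj('top',c([[303,225],[303,150],[250,268]]),z);print(z,f(u)[:,:2].ravel(),((proj('side',u)-[290,215])*3.6+[450,0]).ravel())
gob(0,-56,120)
E
python3 -m crank '[[[-4,0.4,0,0,0,0],[-4,0.4,0,0,0,0],[-4,0.4,0,0,0,0],[-4,0.4,0,0,0,0],[-2.5,0.3,2,0,0,0],[0,0,2,0,0,0],[0,0,0,0,0,0],[0,0,0,0,0,0]]]'
python3 - <<'E'
from a import *
gob(0,-56,24)
E
```

```text
0.012 [-15.2 -90.1  38.2 -86.5 -48.6 -55.3] [568.8 230.  669.7 221.1 494.2 203.2]
0.02 [-16.6 -89.5  36.5 -85.9 -49.8 -54.8] [566.3 215.6 666.9 206.8 492.  189.1]
0.03 [-18.4 -88.7  34.4 -85.1 -51.3 -54.3] [563.1 197.4 663.4 188.9 489.2 171.5]
0.04 [-20.1 -87.8  32.3 -84.3 -52.9 -53.7] [560.  179.1 659.9 170.8 486.4 153.7]
bed tcp [-185.1  -77.6  163.8]
pos [ 0.4 -0.2  0.2] phi 3.089 delta cm [-18.5   2.1   4.4] rot [-0.  0.  0.] F [0.2 0.3 0.3] w 0.444 g 0.0 t 11.2 q6 -2.02
time: 11.82
tool_pos: [0.5651, -0.1689, 0.1216]
tcp_rot: [-0.082, -3.138, -0.002]
wrist_force: [-0.4, 0.3, -0.2]
width: 0.443
grip_force: 0.0
bed tcp [ -0.2 -58.7 121.6]
pos [ 0.5651 -0.1689  0.1216] phi 3.089 delta cm [-0.05  0.26  9.76] rot [ 0.001 -0.003  0.002] F [-0.4  0.3 -0.2] w 0.443 g 0.0 t 11.8 q6 -1.85
```

Run:
```python
from a import *
s=cv2.imread('pics/s3.png')
cv2.imwrite('pics/c4.png',cv2.resize(s[225:300,280:380],None,fx=8,fy=8,interpolation=cv2.INTER_CUBIC))
```

```text
(no output)
```

View pics/c4.png

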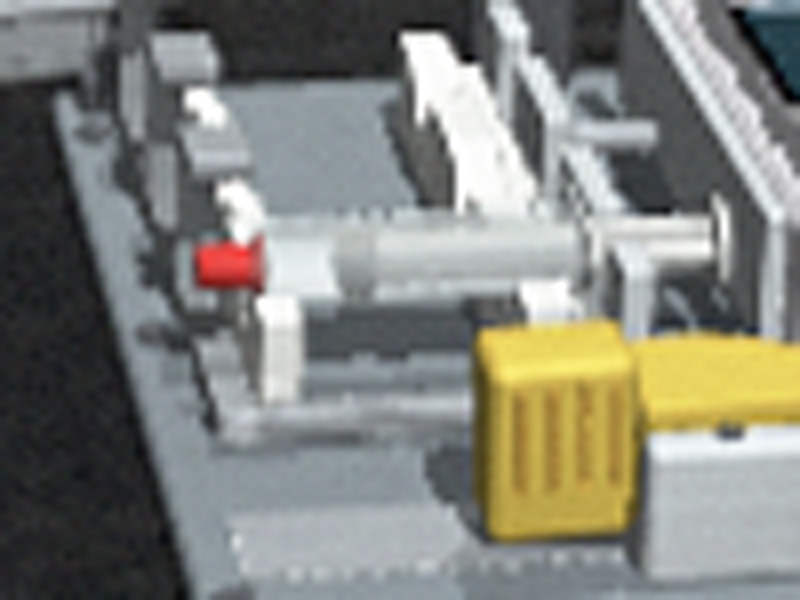

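```bash
python3 -m crank '[[[0,0.25,0,0,0,0],[0,0,3,0,0,0],[0,0,3,0,0,0],[0,0,2,0,0,0],[0,0,1,0,0,0],[0,0,0.8,0,0,0],[0,0,0,0,0,0],[0,0,0,0,0,0]]]' 3.6
python3 -m crank '[[[0,0,0,0,0,0],[0,0,0,0,0,0],[0,0,0,0,0,0],[0,0,0,0,0,0],[0,0,0,0,0,0],[0,0,0,0,0,0]]]' 1.6 40
python3 - <<'E'
from a import *
gob(0,-56,24)
E
```

```text
time: 12.48
tool_pos: [0.5659, -0.167, 0.0266]
tcp_rot: [0.083, 3.139, -0.001]
wrist_force: [0.9, -0.2, -0.0]
width: 0.419
grip_force: 0.0
time: 12.98
tool_pos: [0.5667, -0.1651, 0.0275]
tcp_rot: [0.084, 3.137, 0.003]
wrist_force: [0.1, 7.2, 2.8]
width: 0.24
grip_force: 39.1
bed tcp [  1.2 -54.8  27.5]
pos [ 0.5667 -0.1651  0.0275] phi 3.088 delta cm [ 0.12 -0.12  0.35] rot [0.002 0.003 0.   ] F [0.1 7.2 2.8] w 0.240 g 39.1 t 13.0 q6 -1.85
```

```bash
sed -i 's/^b=np.*/b=np.array([.5685,-.1088,-.054])/' a.py
python3 -m crank '[[[0,0,-0.5,0,0,0],[0,0,-1.5,0,0,0],[0,0,-2.5,0,0,0],[0,0,-3,0,0,0],[0,0,-3,0,0,0],[0,0,0,0,0,0]]]'
python3 - <<'E'
from a import *
go(.4416,.0955,.10,3.2116)
E
```

```text
time: 13.48
tool_pos: [0.5704, -0.1686, 0.1393]
tcp_rot: [0.082, 3.127, -0.007]
wrist_force: [1.5, -0.3, -0.1]
width: 0.24
grip_force: 39.2
pos [ 0.5704 -0.1686  0.1393] phi 3.089 delta cm [14.3  25.71  3.62] rot [-0.005  0.014 -0.123] F [ 1.5 -0.3 -0.1] w 0.240 g 39.2 t 13.5 q6 -1.85
```

```bash
python3 -m crank '[[[1.6,2.86,0,0,0,0],[1.6,2.86,0,0,0,0],[1.6,2.86,0,0,0,0],[1.6,2.86,0,0,0,0],[1.6,2.86,0,0,0,0],[1.6,2.86,0,0,0,0],[1.6,2.86,0,0,0,0],[1.6,2.86,0,0,0,0]]]' - 60 >/dev/null
python3 -m crank '[[[1.5,2.8,0,0,0,0],[0,0,1,0,0,-0.12],[0,0,3,0,0,0],[0,0,0,0,0,0],[0,0,0,0,0,0]]]'
python3 - <<'E'
from a import *
go(.4416,.0955,.006,3.2116)
t=snap('top','t5.png');s=snap('side','s5.png')
S=cv2.resize(s[150:310,190:350],None,fx=3,fy=3,interpolation=cv2.INTER_CUBIC)
A=cv2.resize(t[210:330,210:310],None,fx=3,fy=3);A=np.vstack([A,np.zeros((120,300,3),np.uint8)])
cv2.imwrite('pics/c5.png',np.hstack([A,S]))
E
```

```text
time: 14.57
tool_pos: [0.4343, 0.0972, 0.0897]
tcp_rot: [0.105, -3.137, 0.001]
wrist_force: [-0.3, -0.4, 0.6]
width: 0.231
grip_force: 60.0
pos [0.4343 0.0972 0.0897] phi -3.075 delta cm [-0.74 -0.21  8.37] rot [-0.001 -0.003 -0.003] F [-0.3 -0.4  0.6] w 0.231 g 60.0 t 14.6 q6 -1.47
```

View pics/c5.png

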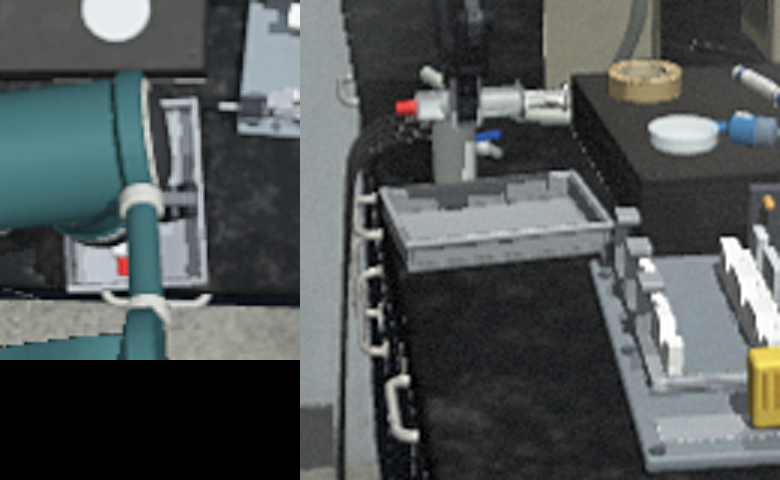

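The syringe is held level over the tray (red cap at (405,107) in the side crop), so I'll set it down.

```bash
python3 -m crank '[[[-0.7,-0.2,2,0,0,0],[0,0,3,0,0,0],[0,0,1.5,0,0,0],[0,0,0.7,0,0,0],[0,0,0.7,0,0,0],[0,0,0,0,0,0]]]'
python3 -m crank '[[[0,0,0.3,0,0,0],[0,0,0,0,0,0],[0,0,0,0,0,0]]]'
python3 -m crank '[[[0,0,0,0,0,0],[0,0,0,0,0,0],[0,0,0,0,0,0],[0,0,0,0,0,0],[0,0,0,0,0,0]]]' 4
python3 -m crank '[[[0,0,-2,0,0,0],[0,0,-3,0,0,0],[0,0,-3,0,0,0],[0,0,-3,0,0,0],[0,0,-2,0,0,0],[0,0,0,0,0,0]]]'
python3 - <<'E'
from a import *
print(camera_model('top')['t'])
go(.5861,-.3923,.14,1.665)
E
```

```text
time: 15.17
tool_pos: [0.4432, 0.0956, 0.0113]
tcp_rot: [0.104, -3.14, 0.0]
wrist_force: [-1.0, -0.9, -0.2]
width: 0.234
grip_force: 60.0
time: 15.42
tool_pos: [0.4438, 0.096, 0.0092]
tcp_rot: [-0.105, 3.138, 0.0]
wrist_force: [0.3, 0.2, -0.1]
width: 0.233
grip_force: 60.0
time: 15.83
tool_pos: [0.443, 0.096, 0.0084]
tcp_rot: [-0.106, 3.14, 0.0]
wrist_force: [-0.4, -0.2, -0.4]
width: 0.469
grip_force: 0.0
time: 16.33
tool_pos: [0.4467, 0.0966, 0.1436]
tcp_rot: [-0.105, 3.13, 0.002]
wrist_force: [0.7, -0.6, 1.7]
width: 0.468
grip_force: 0.0
[-0.08114295  0.54306743  1.38694003]
pos [0.4467 0.0966 0.1436] phi -3.074 delta cm [-10.62 -49.71   0.42] rot [0.008 0.007 1.544] F [ 0.7 -0.6  1.7] w 0.468 g 0.0 t 16.3 q6 -1.48
```

```bash
python3 -m crank '[[[-0.82,-3.83,0,0,0,0],[-0.82,-3.83,0,0,0,0],[-0.82,-3.83,0,0,0,0],[-0.82,-3.83,0,0,0,0],[-0.82,-3.83,0,0,0,0],[-0.82,-3.83,0,0,0,0],[-0.82,-3.83,0,0,0,0],[-0.82,-3.83,0,0,0,0]]]' >/dev/null
cat >> a.py <<'E'
def caps(im,z=.015):
    h=cv2.cvtColor(im,cv2.COLOR_BGR2HSV)
    m=cv2.inRange(h,(100,140,90),(130,255,255));n,l,st,ce=cv2.connectedComponentsWithStats(m)
    for i in range(1,n):
        if st[i,4]<8: continue
        P=unproj('top',[ce[i]],z)[0]
        if .36<P[0]<.72 and -.6<P[1]<-.2: print('cap',ce[i].round(1),st[i,4],P[:2].round(4))
def syr(im,x0=.40,x1=.64):
    "bright non-green blobs on the mat: axis and extreme points"
    h=cv2.cvtColor(im,cv2.COLOR_BGR2HSV)
    m=((h[...,1]<70)&(h[...,2]>120)|cv2.inRange(h,(100,140,90),(130,255,255)).astype(bool)).astype(np.uint8)*255
    m=cv2.morphologyEx(m,cv2.MORPH_CLOSE,np.ones((3,3)))
    n,l,st,ce=cv2.connectedComponentsWithStats(m)
    for i in range(1,n):
        if st[i,4]<100: continue
        v,u=np.nonzero(l==i);P=unproj('top',np.c_[u,v].astype(float),.017)[:,:2];c=P.mean(0)
        if not(x0<c[0]<x1 and -.56<c[1]<-.3):continue
        a,bx,L=cv2.fitLine(P.astype(np.float32),cv2.DIST_HUBER,0,.001,.001)[:3].ravel() if 0 else (0,0,0)
        w=np.linalg.svd(P-c,full_matrices=False)[2][0];w=w*(-np.sign(w[1]));t=(P-c)@w
        cap=c+w*t.min();print('syr n',st[i,4],'len %.3f'%np.ptp(t),'mid',(cap+w*(.047+(np.ptp(t)-.124)/2)).round(4),'yaw %.3f'%np.arctan2(w[1],w[0]))
E
python3 - <<'E'
from a import *
t=cv2.imread('pics/t0.png');caps(t);syr(t)
t=snap('top','t6.png');print('now');caps(t);syr(t)
go(.5861,-.3923,.14,1.665)
E
```

```text
cap [435.  192.2] 64 [ 0.683  -0.3536]
cap [433.9 230.9] 24 [ 0.5821 -0.3504]
cap [441.6 264.2] 27 [ 0.4976 -0.3694]
cap [438.9 288. ] 28 [ 0.4377 -0.3625]
syr n 426 len 0.130 mid [ 0.5874 -0.3941] yaw -1.459
syr n 434 len 0.128 mid [ 0.5009 -0.4111] yaw -1.510
syr n 420 len 0.129 mid [ 0.435  -0.4044] yaw -1.659
now
cap [435.  192.3] 65 [ 0.6828 -0.3539]
cap [441.3 264.4] 23 [ 0.4972 -0.3687]
cap [439. 288.] 23 [ 0.4377 -0.3627]
syr n 168 len 0.119 mid [ 0.5848 -0.3419] yaw -0.624
syr n 383 len 0.115 mid [ 0.5879 -0.4015] yaw -1.451
syr n 427 len 0.128 mid [ 0.5009 -0.4111] yaw -1.507
syr n 408 len 0.127 mid [ 0.4352 -0.4053] yaw -1.656
pos [ 0.531  -0.2139  0.1377] phi -3.077 delta cm [ -4.34 -18.16  -0.12] rot [-0.003  0.006  1.542] F [ 2.5 -5.5  1. ] w 0.469 g 0.0 t 17.1 q6 -2.06
```

```bash
python3 -m crank '[[[-0.87,-3.63,0,0,0,0],[-0.87,-3.63,0,0,0,0],[-0.87,-3.63,0,0,0,0],[-0.87,-3.63,0,0,0,0],[-0.87,-3.63,0,0,0,0]]]' >/dev/null
python3 -m crank '[[[0,0,0,0,0,0.1186],[0,0,0,0,0,0.1186],[0,0,0,0,0,0.1186],[0,0,0,0,0,0.1186],[0,0,0,0,0,0.1186],[0,0,0,0,0,0.1186],[0,0,0,0,0,0.1186],[0,0,0,0,0,0.1186]]]' >/dev/null
python3 -m crank '[[[0,0,0,0,0,0.1186],[0,0,0,0,0,0.1186],[0,0,0,0,0,0.1186],[0,0,0,0,0,0.1186],[0,0,0,0,0,0.1186],[0,0,0,0,0,0],[0,0,0,0,0,0]]]' >/dev/null
python3 - <<'E'
from a import *
go(.5867,-.393,.008,1.668)
E
```

```text
pos [ 0.584 -0.383  0.137] phi 1.670 delta cm [-1.04  0.18 12.9 ] rot [-0.001 -0.001  0.002] F [ 0.2 -0.6 -0.5] w 0.467 g 0.0 t 18.7 q6 -0.72
```

```bash
python3 -m crank '[[[-1.04,0.18,3,0,0,0],[0,0,3,0,0,0],[0,0,3,0,0,0],[0,0,2,0,0,0],[0,0,1,0,0,0],[0,0,0.9,0,0,0],[0,0,0,0,0,0],[0,0,0,0,0,0]]]' >/dev/null
python3 - <<'E'
from a import *
go(.5867,-.393,.007,1.668)
E
python3 -m crank '[[[0,0,0,0,0,0],[0,0,0,0,0,0],[0,0,0,0,0,0],[0,0,0,0,0,0],[0,0,0,0,0,0],[0,0,0,0,0,0]]]' 1.6 50
python3 -m crank '[[[0,0,-0.5,0,0,0],[0,0,-1.5,0,0,0],[0,0,-3,0,0,0],[0,0,-3,0,0,0],[0,0,-3,0,0,0],[0,0,-2,0,0,0],[0,0,0,0,0,0],[0,0,0,0,0,0]]]'
python3 - <<'E'
from a import *
gob(0,56,140)
t=snap('top','t7.png');caps(t);caps(t,.15);s=snap('side','s7.png')
E
```

```text
pos [ 0.5878 -0.394   0.0098] phi 1.668 delta cm [ 0.11 -0.1   0.28] rot [ 0.001  0.001 -0.   ] F [0.2 1.4 1.2] w 0.468 g 0.0 t 19.4 q6 -0.72
time: 19.88
tool_pos: [0.5888, -0.3948, 0.0117]
tcp_rot: [2.109, 2.323, 0.001]
wrist_force: [1.0, 1.2, 5.9]
width: 0.235
grip_force: 49.5
time: 20.55
tool_pos: [0.5884, -0.3945, 0.1423]
tcp_rot: [2.109, 2.322, 0.001]
wrist_force: [0.1, 1.1, -1.0]
width: 0.232
grip_force: 49.1
bed tcp [  35.3 -284.2  142.3]
pos [ 0.5884 -0.3945  0.1423] phi 1.667 delta cm [34.17  1.6   0.14] rot [ 1.000e-03  5.000e-03 -1.421e+00] F [ 0.1  1.1 -1. ] w 0.232 g 49.1 t 20.6 q6 -0.72
cap [435.  192.2] 64 [ 0.683  -0.3536]
cap [408.1 166.7] 38 [ 0.7072 -0.2643]
cap [435.  192.2] 64 [ 0.6475 -0.327 ]
```

```bash
python3 -m crank '[[[3.8,0.18,0,0,0,0],[3.8,0.18,0,0,0,0],[3.8,0.18,0,0,0,0],[3.8,0.18,0,0,0,0],[3.8,0.18,0,0,0,0],[3.8,0.18,0,0,0,0],[3.8,0.18,0,0,0,0],[3.8,0.18,0,0,0,0]]]' >/dev/null
python3 -m crank '[[[3.8,0.18,0,0,0,0],[0,0,0,0,0,-0.1184],[0,0,0,0,0,-0.1184],[0,0,0,0,0,-0.1184],[0,0,0,0,0,-0.1184],[0,0,0,0,0,-0.1184],[0,0,0,0,0,-0.1184],[0,0,0,0,0,-0.1184]]]' >/dev/null
python3 -m crank '[[[0,0,0,0,0,-0.1184],[0,0,0,0,0,-0.1184],[0,0,0,0,0,-0.1184],[0,0,0,0,0,-0.1184],[0,0,0,0,0,-0.1184],[0,0,0,0,0,0],[0,0,0,0,0,0]]]' >/dev/null
python3 - <<'E'
from a import *
gob(0,56,37)
t=snap('top','t8.png');s=snap('side','s8.png')
A=cv2.resize(t[160:275,280:420],None,fx=2.8,fy=2.8,interpolation=cv2.INTER_CUBIC)
S=cv2.resize(s[180:295,270:410],None,fx=2.8,fy=2.8,interpolation=cv2.INTER_CUBIC)
cv2.imwrite('pics/c8.png',np.hstack([A,S]))
E
```

```text
bed tcp [ -2.4  57.2 137.3]
pos [ 0.5691 -0.0516  0.1373] phi 3.085 delta cm [-0.28 -0.12 10.03] rot [ 0.    -0.004 -0.003] F [-0.7 -0.6 -1. ] w 0.233 g 49.0 t 22.6 q6 -1.65
```

View pics/c8.png

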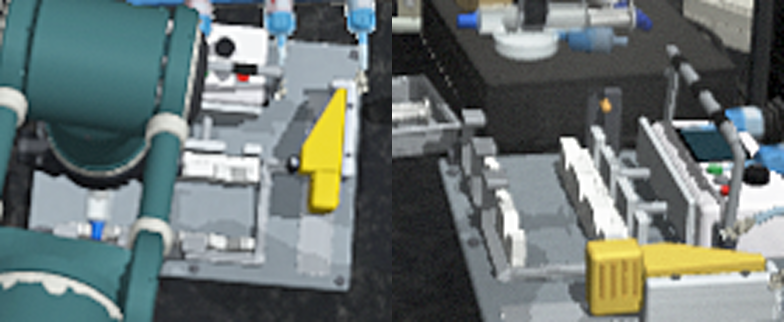

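The syringe is held level over the left channel, cap toward the front. Lowering.

```bash
python3 -m crank '[[[-0.25,-0.12,2,0,0,0],[0,0,3,0,0,0],[0,0,2.5,0,0,0],[0,0,1,0,0,0],[0,0,0.5,0,0,0],[0,0,0,0,0,0],[0,0,0,0,0,0]]]' 
python3 -m crank '[[[0,0,0.4,0,0,0],[0,0,0,0,0,0],[0,0,0,0,0,0]]]' | grep -E 'pos|force'
python3 -m crank '[[[0,0,0.3,0,0,0],[0,0,0,0,0,0],[0,0,0,0,0,0]]]' | grep -E 'pos|force'
python3 -m crank '[[[0,0,0.3,0,0,0],[0,0,0,0,0,0],[0,0,0,0,0,0]]]' | grep -E 'pos|force'
python3 - <<'E'
from a import *
gob(0,56,37)
E
```

```text
time: 23.25
tool_pos: [0.5738, -0.0532, 0.0502]
tcp_rot: [0.085, 3.139, -0.0]
wrist_force: [-0.4, 0.3, -0.3]
width: 0.234
grip_force: 49.0
tool_pos: [0.5737, -0.0532, 0.0462]
wrist_force: [-0.6, 0.3, -0.1]
grip_force: 49.0
tool_pos: [0.5729, -0.0531, 0.0423]
wrist_force: [-0.2, 0.5, -0.4]
grip_force: 49.0
tool_pos: [0.5727, -0.053, 0.0389]
wrist_force: [-0.4, -0.3, -0.3]
grip_force: 49.0
bed tcp [ 1.2 55.9 38.9]
pos [ 0.5727 -0.053   0.0389] phi 3.088 delta cm [0.12 0.01 0.19] rot [ 0.    -0.001  0.   ] F [-0.4 -0.3 -0.3] w 0.234 g 49.0 t 24.0 q6 -1.65
```

```bash
python3 -m crank '[[[0.1,0,0.2,0,0,0],[0,0,0,0,0,0],[0,0,0,0,0,0]]]' | grep -E 'pos|force'
python3 -m crank '[[[0,0,0.2,0,0,0],[0,0,0,0,0,0],[0,0,0,0,0,0]]]' | grep -E 'pos|force'
python3 -m crank '[[[0,0,0.2,0,0,0],[0,0,0,0,0,0],[0,0,0,0,0,0]]]' | grep -E 'pos|force'
python3 -m crank '[[[0,0,0.2,0,0,0],[0,0,0,0,0,0],[0,0,0,0,0,0]]]' | grep -E 'pos|force'
python3 - <<'E'
from a import *
gob(0,56,37)
E
```

```text
tool_pos: [0.5723, -0.0531, 0.0373]
wrist_force: [1.2, 0.1, -1.2]
grip_force: 49.0
tool_pos: [0.5724, -0.0532, 0.0365]
wrist_force: [-1.6, 0.5, 5.8]
grip_force: 49.9
tool_pos: [0.5725, -0.0532, 0.0364]
wrist_force: [-7.2, 1.7, 18.7]
grip_force: 51.0
tool_pos: [0.5726, -0.0532, 0.0362]
wrist_force: [-12.7, 1.8, 30.8]
grip_force: 52.2
bed tcp [ 1.1 55.7 36.2]
pos [ 0.5726 -0.0532  0.0362] phi 3.088 delta cm [ 0.11  0.03 -0.08] rot [-0.  0.  0.] F [-12.7   1.8  30.8] w 0.233 g 52.2 t 25.0 q6 -1.65
```

```bash
python3 -m crank '[[[0,0,-0.5,0,0,0],[0,0,0,0,0,0],[0,0,0,0,0,0]]]' | grep -E 'pos|force'
python3 -m crank '[[[0,0,0,0,0,0],[0,0,0,0,0,0],[0,0,0,0,0,0],[0,0,0,0,0,0],[0,0,0,0,0,0]]]' 4 
python3 -m crank '[[[0,0,-1,0,0,0],[0,0,-3,0,0,0],[0,0,-3,0,0,0],[0,0,-3,0,0,0],[0,0,-1,0,0,0],[0,0,0,0,0,0]]]' | grep -E 'pos|force'
python3 - <<'E'
from a import *
go(.5,-.4105,.14,1.634)
t=snap('top','t9.png');syr(t);caps(t)
E
```

```text
tool_pos: [0.5723, -0.0531, 0.0366]
wrist_force: [-0.5, -1.4, 8.0]
grip_force: 49.8
time: 25.67
tool_pos: [0.5716, -0.053, 0.0357]
tcp_rot: [-0.084, -3.139, -0.0]
wrist_force: [0.0, -0.9, -0.2]
width: 0.468
grip_force: 0.0
tool_pos: [0.5751, -0.0535, 0.1511]
wrist_force: [0.1, 0.5, 0.7]
grip_force: 0.0
pos [ 0.5751 -0.0535  0.1511] phi 3.088 delta cm [  5.59 -36.05   1.08] rot [0.006 0.007 1.454] F [0.1 0.5 0.7] w 0.470 g 0.0 t 26.2 q6 -1.65
syr n 433 len 0.128 mid [ 0.501  -0.4111] yaw -1.510
syr n 420 len 0.129 mid [ 0.435  -0.4042] yaw -1.660
cap [435.  192.2] 64 [ 0.683  -0.3536]
cap [441.6 264.2] 27 [ 0.4976 -0.3694]
cap [438.8 288. ] 29 [ 0.4378 -0.3623]
```

```bash
python3 -m crank '[[[0.56,-3.6,0,0,0,0],[0.56,-3.6,0,0,0,0],[0.56,-3.6,0,0,0,0],[0.56,-3.6,0,0,0,0],[0.56,-3.6,0,0,0,0],[0.56,-3.6,0,0,0,0],[0.56,-3.6,0,0,0,0],[0.56,-3.6,0,0,0,0]]]' >/dev/null
python3 -m crank '[[[0.56,-3.6,0,0,0,0],[0.56,-3.6,0,0,0,0],[0,0,0,0,0,0.121],[0,0,0,0,0,0.121],[0,0,0,0,0,0.121],[0,0,0,0,0,0.121],[0,0,0,0,0,0.121],[0,0,0,0,0,0.121]]]' >/dev/null
python3 -m crank '[[[0,0,0,0,0,0.121],[0,0,0,0,0,0.121],[0,0,0,0,0,0.121],[0,0,0,0,0,0.121],[0,0,0,0,0,0.121],[0,0,0,0,0,0.12],[0,0,0,0,0,0],[0,0,0,0,0,0]]]' >/dev/null
python3 - <<'E'
from a import *
go(.502,-.4105,.007,1.637)
E
```

```text
pos [ 0.4956 -0.4085  0.1439] phi 1.640 delta cm [-0.28  0.66 13.68] rot [-0.003 -0.003  0.003] F [ 1.2  0.1 -0.2] w 0.466 g 0.0 t 28.2 q6 -0.80
```

```bash
python3 -m crank '[[[-0.28,0.66,3,0,0,0],[0,0,3,0,0,0],[0,0,3,0,0,0],[0,0,2.5,0,0,0],[0,0,1.3,0,0,0],[0,0,0.8,0,0,0],[0,0,0,0,0,0],[0,0,0,0,0,0]]]' | grep -E 'pos|force'
python3 -m crank '[[[0,0,0.2,0,0,0],[0,0,0,0,0,0]]]' | grep -E 'pos|force'
python3 -m crank '[[[0,0,0,0,0,0],[0,0,0,0,0,0],[0,0,0,0,0,0],[0,0,0,0,0,0],[0,0,0,0,0,0],[0,0,0,0,0,0]]]' 1.6 50
python3 -m crank '[[[0,0,-0.5,0,0,0],[0,0,-1.5,0,0,0],[0,0,-3,0,0,0],[0,0,-3,0,0,0],[0,0,-3,0,0,0],[0,0,-2.5,0,0,0],[0,0,0,0,0,0],[0,0,0,0,0,0]]]'
python3 - <<'E'
from a import *
gob(0,0,140)
E
```

```text
tool_pos: [0.5039, -0.4122, 0.0108]
wrist_force: [-0.3, -0.1, 0.1]
grip_force: 0.0
tool_pos: [0.5047, -0.413, 0.0102]
wrist_force: [0.1, 0.2, -0.7]
grip_force: 0.0
time: 29.55
tool_pos: [0.5044, -0.4127, 0.0099]
tcp_rot: [2.145, 2.292, 0.0]
wrist_force: [-1.2, 0.8, 6.4]
width: 0.239
grip_force: 49.3
time: 30.22
tool_pos: [0.5047, -0.4128, 0.1459]
tcp_rot: [2.144, 2.29, 0.0]
wrist_force: [-0.6, -0.3, -0.9]
width: 0.236
grip_force: 48.9
bed tcp [ -47.3 -307.   145.9]
pos [ 0.5047 -0.4128  0.1459] phi 1.637 delta cm [29.92  8.38  0.52] rot [ 0.     0.005 -1.451] F [-0.6 -0.3 -0.9] w 0.236 g 48.9 t 30.2 q6 -0.79
```

```bash
python3 -m crank '[[[3.74,1.05,0,0,0,0],[3.74,1.05,0,0,0,0],[3.74,1.05,0,0,0,0],[3.74,1.05,0,0,0,0],[3.74,1.05,0,0,0,0],[3.74,1.05,0,0,0,0],[3.74,1.05,0,0,0,0],[3.74,1.05,0,0,0,0]]]' >/dev/null
python3 -m crank '[[[0,0,0,0,0,-0.121],[0,0,0,0,0,-0.121],[0,0,0,0,0,-0.121],[0,0,0,0,0,-0.121],[0,0,0,0,0,-0.121],[0,0,0,0,0,-0.121],[0,0,0,0,0,-0.121],[0,0,0,0,0,-0.121]]]' >/dev/null
python3 -m crank '[[[0,0,0,0,0,-0.121],[0,0,0,0,0,-0.121],[0,0,0,0,0,-0.121],[0,0,0,0,0,-0.121],[0,0,0,0,0,0],[0,0,0,0,0,0]]]'
python3 - <<'E'
from a import *
gob(1.5,0,39)
E
```

```text
time: 32.05
tool_pos: [0.5662, -0.1075, 0.1414]
tcp_rot: [-0.088, -3.137, -0.001]
wrist_force: [0.6, 0.5, -0.9]
width: 0.234
grip_force: 48.9
bed tcp [ -2.3   1.2 141.4]
pos [ 0.5662 -0.1075  0.1414] phi 3.085 delta cm [-0.42 -0.13 10.24] rot [ 0.001 -0.003 -0.002] F [ 0.6  0.5 -0.9] w 0.234 g 48.9 t 32.0 q6 -1.75
```

```bash
python3 -m crank '[[[-0.3,-0.13,2,0,0,0],[0,0,3,0,0,0],[0,0,3,0,0,0],[0,0,1,0,0,0],[0,0,0.8,0,0,0],[0,0,0.3,0,0,0],[0,0,0,0,0,0],[0,0,0,0,0,0]]]' | grep -E 'pos|force'
python3 -m crank '[[[0,0,0.3,0,0,0],[0,0,0,0,0,0],[0,0,0,0,0,0]]]' | grep -E 'pos|force'
python3 -m crank '[[[0,0,0.2,0,0,0],[0,0,0,0,0,0],[0,0,0,0,0,0]]]' | grep -E 'pos|force'
python3 - <<'E'
from a import *
gob(1.5,0,35)
E
```

```text
tool_pos: [0.5717, -0.1095, 0.0434]
wrist_force: [-0.5, -0.3, -0.6]
grip_force: 49.1
tool_pos: [0.571, -0.1093, 0.0399]
wrist_force: [-0.3, -0.4, -0.4]
grip_force: 49.1
tool_pos: [0.5704, -0.1092, 0.0372]
wrist_force: [1.0, -0.9, -0.4]
grip_force: 49.1
bed tcp [ 1.9 -0.3 37.2]
pos [ 0.5704 -0.1092  0.0372] phi 3.089 delta cm [0.04 0.03 0.22] rot [ 0.    -0.     0.001] F [ 1.  -0.9 -0.4] w 0.232 g 49.1 t 33.2 q6 -1.75
```

```bash
python3 -m crank '[[[0,0,0.2,0,0,0],[0,0,0,0,0,0],[0,0,0,0,0,0]]]' | grep -E 'pos|force'
python3 -m crank '[[[0,0,0.2,0,0,0],[0,0,0,0,0,0],[0,0,0,0,0,0]]]' | grep -E 'pos|force'
python3 -m crank '[[[0,0,0.15,0,0,0],[0,0,0,0,0,0],[0,0,0,0,0,0]]]' | grep -E 'pos|force'
```

```text
tool_pos: [0.5704, -0.1092, 0.0351]
wrist_force: [0.1, 0.0, -0.5]
grip_force: 49.1
tool_pos: [0.5706, -0.1092, 0.0348]
wrist_force: [-4.8, 0.5, 10.0]
grip_force: 50.2
tool_pos: [0.5707, -0.1092, 0.0347]
wrist_force: [-7.5, 2.0, 17.2]
grip_force: 51.1
```

Seated at the expected 35 mm. Release, rise, and look for the last one.

```bash
python3 -m crank '[[[0,0,-0.3,0,0,0],[0,0,0,0,0,0],[0,0,0,0,0,0]]]' | grep -E 'pos|force'
python3 -m crank '[[[0,0,0,0,0,0],[0,0,0,0,0,0],[0,0,0,0,0,0],[0,0,0,0,0,0],[0,0,0,0,0,0]]]' 4 | grep -E 'width|force'
python3 -m crank '[[[0,0,-1,0,0,0],[0,0,-3,0,0,0],[0,0,-3,0,0,0],[0,0,-3,0,0,0],[0,0,-1,0,0,0],[0,0,0,0,0,0]]]' | grep -E 'pos|force'
python3 - <<'E'
from a import *
go(.436,-.404,.14,1.484)
t=snap('top','t10.png');syr(t,.38);caps(t)
E
```

```text
tool_pos: [0.5708, -0.1093, 0.035]
wrist_force: [-0.3, 0.8, 3.3]
grip_force: 49.3
wrist_force: [0.2, -0.0, 0.0]
width: 0.472
grip_force: 0.0
tool_pos: [0.5736, -0.11, 0.1496]
wrist_force: [-0.2, -0.7, 0.5]
grip_force: 0.0
pos [ 0.5736 -0.11    0.1496] phi 3.089 delta cm [ 12.2  -30.09   0.91] rot [0.006 0.008 1.605] F [-0.2 -0.7  0.5] w 0.473 g 0.0 t 35.1 q6 -1.75
syr n 416 len 0.127 mid [ 0.435  -0.4053] yaw -1.662
cap [435.  192.2] 64 [ 0.683  -0.3536]
cap [439. 288.] 23 [ 0.4377 -0.3627]
```

```bash
python3 -m crank '[[[1.355,-3.34,0,0,0,0],[1.355,-3.34,0,0,0,0],[1.355,-3.34,0,0,0,0],[1.355,-3.34,0,0,0,0],[1.355,-3.34,0,0,0,0],[1.355,-3.34,0,0,0,0],[1.355,-3.34,0,0,0,0],[1.355,-3.34,0,0,0,0]]]' >/dev/null
python3 -m crank '[[[1.355,-3.34,0,0,0,0],[0,0,0,0,0,0.1237],[0,0,0,0,0,0.1237],[0,0,0,0,0,0.1237],[0,0,0,0,0,0.1237],[0,0,0,0,0,0.1237],[0,0,0,0,0,0.1237],[0,0,0,0,0,0.1237]]]' >/dev/null
python3 -m crank '[[[0,0,0,0,0,0.1237],[0,0,0,0,0,0.1237],[0,0,0,0,0,0.1237],[0,0,0,0,0,0.1237],[0,0,0,0,0,0.1237],[0,0,0,0,0,0.1237],[0,0,0,0,0,0],[0,0,0,0,0,0]]]' >/dev/null
python3 - <<'E'
from a import *
go(.4355,-.4035,.007,1.481)
t=snap('top','t11.png');syr(t,.38)
E
```

```text
pos [ 0.4318 -0.4019  0.1425] phi 1.484 delta cm [-0.16  0.42 13.55] rot [-0.003 -0.002  0.003] F [ 0.3 -0.3 -0.6] w 0.472 g 0.0 t 37.2 q6 -0.71
syr n 181 len 0.124 mid [ 0.5374 -0.5006] yaw -0.638
syr n 193 len 0.084 mid [ 0.4397 -0.3811] yaw -1.413
```

```bash
python3 -m crank '[[[0,0.25,3,0,0,0],[0,0,3,0,0,0],[0,0,3,0,0,0],[0,0,2.5,0,0,0],[0,0,1.3,0,0,0],[0,0,0.8,0,0,0],[0,0,0,0,0,0],[0,0,0,0,0,0]]]' | grep -E 'pos|force'
python3 -m crank '[[[0,0,0.2,0,0,0],[0,0,0,0,0,0]]]' | grep -E 'pos|force'
python3 -m crank '[[[0,0,0,0,0,0],[0,0,0,0,0,0],[0,0,0,0,0,0],[0,0,0,0,0,0],[0,0,0,0,0,0],[0,0,0,0,0,0]]]' 1.6 50
python3 -m crank '[[[0,0,-0.5,0,0,0],[0,0,-1.5,0,0,0],[0,0,-3,0,0,0],[0,0,-3,0,0,0],[0,0,-3,0,0,0],[0,0,-2.5,0,0,0],[0,0,0,0,0,0],[0,0,0,0,0,0]]]'
python3 - <<'E'
from a import *
gob(0,-56,140)
E
```

```text
tool_pos: [0.4358, -0.4036, 0.0093]
wrist_force: [-0.7, -0.0, 0.0]
grip_force: 0.0
tool_pos: [0.4365, -0.4044, 0.0084]
wrist_force: [-0.1, 0.6, -0.1]
grip_force: 0.0
time: 38.57
tool_pos: [0.4362, -0.404, 0.0083]
tcp_rot: [2.318, 2.118, 0.0]
wrist_force: [-0.8, 0.5, 6.0]
width: 0.235
grip_force: 49.1
time: 39.23
tool_pos: [0.4364, -0.4043, 0.1441]
tcp_rot: [2.316, 2.116, 0.0]
wrist_force: [1.0, -0.1, -0.9]
width: 0.233
grip_force: 48.9
bed tcp [-116.  -302.2  144.1]
pos [ 0.4364 -0.4043  0.1441] phi 1.481 delta cm [25.02 10.7   0.37] rot [ 0.     0.005 -1.607] F [ 1.  -0.1 -0.9] w 0.233 g 48.9 t 39.2 q6 -0.70
```

```bash
python3 -m crank '[[[3.57,1.53,0,0,0,0],[3.57,1.53,0,0,0,0],[3.57,1.53,0,0,0,0],[3.57,1.53,0,0,0,0],[3.57,1.53,0,0,0,0],[3.57,1.53,0,0,0,0],[3.57,1.53,0,0,0,0]]]' >/dev/null
python3 -m crank '[[[0,0,0,0,0,-0.1237],[0,0,0,0,0,-0.1237],[0,0,0,0,0,-0.1237],[0,0,0,0,0,-0.1237],[0,0,0,0,0,-0.1237],[0,0,0,0,0,-0.1237],[0,0,0,0,0,-0.1237],[0,0,0,0,0,-0.1237]]]' >/dev/null
python3 -m crank '[[[0,0,0,0,0,-0.1237],[0,0,0,0,0,-0.1237],[0,0,0,0,0,-0.1237],[0,0,0,0,0,-0.1237],[0,0,0,0,0,-0.1237],[0,0,0,0,0,0],[0,0,0,0,0,0]]]'
python3 - <<'E'
from a import *
gob(0.5,-56,37)
E
```

```text
time: 41.07
tool_pos: [0.5631, -0.1635, 0.1397]
tcp_rot: [-0.088, -3.137, -0.002]
wrist_force: [0.2, 0.0, -1.8]
width: 0.232
grip_force: 48.9
bed tcp [ -2.4 -54.9 139.7]
pos [ 0.5631 -0.1635  0.1397] phi 3.085 delta cm [-0.33 -0.12 10.27] rot [ 0.001 -0.003 -0.002] F [ 0.2  0.  -1.8] w 0.232 g 48.9 t 41.1 q6 -1.84
```

```bash
python3 -m crank '[[[-0.2,-0.12,2,0,0,0],[0,0,3,0,0,0],[0,0,3,0,0,0],[0,0,1,0,0,0],[0,0,0.8,0,0,0],[0,0,0.3,0,0,0],[0,0,0,0,0,0],[0,0,0,0,0,0]]]' | grep -E 'pos|force'
python3 -m crank '[[[0,0,0.3,0,0,0],[0,0,0,0,0,0],[0,0,0,0,0,0]]]' | grep -E 'pos|force'
python3 -m crank '[[[0,0,0.2,0,0,0],[0,0,0,0,0,0],[0,0,0,0,0,0]]]' | grep -E 'pos|force'
python3 - <<'E'
from a import *
gob(0.5,-56,33.3)
E
python3 -m crank '[[[0,0,0.2,0,0,0],[0,0,0,0,0,0],[0,0,0,0,0,0]]]' | grep -E 'pos|force'
python3 -m crank '[[[0,0,0.15,0,0,0],[0,0,0,0,0,0],[0,0,0,0,0,0]]]' | grep -E 'pos|force'
```

```text
tool_pos: [0.5677, -0.1656, 0.0422]
wrist_force: [-0.2, -0.3, -0.2]
grip_force: 48.9
tool_pos: [0.567, -0.1655, 0.0387]
wrist_force: [1.3, -0.7, -0.6]
grip_force: 48.9
tool_pos: [0.5664, -0.1652, 0.0358]
wrist_force: [-0.4, -0.1, 0.6]
grip_force: 48.9
bed tcp [  0.9 -56.5  35.8]
pos [ 0.5664 -0.1652  0.0358] phi 3.089 delta cm [0.04 0.05 0.25] rot [ 0.    -0.     0.001] F [-0.4 -0.1  0.6] w 0.232 g 48.9 t 42.2 q6 -1.84
tool_pos: [0.5663, -0.1652, 0.0336]
wrist_force: [1.0, -0.0, -0.8]
grip_force: 48.9
tool_pos: [0.5665, -0.1651, 0.0332]
wrist_force: [-2.9, 1.7, 5.7]
grip_force: 49.8
```

```bash
python3 -m crank '[[[0,0,-0.1,0,0,0],[0,0,0,0,0,0],[0,0,0,0,0,0],[0,0,0,0,0,0],[0,0,0,0,0,0],[0,0,0,0,0,0]]]' 3.8 | grep -E 'width|force'
python3 -m crank '[[[0,0,-1,0,0,0],[0,0,-3,0,0,0],[0,0,-3,0,0,0],[0,0,-3,0,0,0],[0,0,-1,0,0,0],[0,0,0,0,0,0]]]' | grep -E 'pos|force'
python3 -m crank '[[[4,0,0,0,0,0],[4,0,0,0,0,0],[4,0,0,0,0,0],[4,0,0,0,0,0],[3,0,0,0,0,0],[0,0,0,0,0,0]]]' | grep -E 'pos|force'
python3 - <<'E'
from a import *
t=snap('top','t12.png');s=snap('side','s12.png')
A=cv2.resize(t[170:285,270:410],None,fx=2.85,fy=2.85,interpolation=cv2.INTER_CUBIC)
S=cv2.resize(s[200:315,275:415],None,fx=2.85,fy=2.85,interpolation=cv2.INTER_CUBIC)
cv2.imwrite('pics/c12.png',np.hstack([A,S]))
go(.582,-.2481,.02,3.088)
E
```

```text
wrist_force: [-0.1, -0.1, -0.2]
width: 0.447
grip_force: 0.0
tool_pos: [0.5694, -0.1663, 0.1482]
wrist_force: [0.3, 0.5, -0.2]
grip_force: 0.0
tool_pos: [0.3694, -0.1531, 0.1397]
wrist_force: [0.4, 0.4, -1.4]
grip_force: 0.0
pos [ 0.3751 -0.1547  0.1419] phi 3.088 delta cm [-21.18  -8.22  12.16] rot [ 0.001 -0.001 -0.   ] F [-0.4 -0.5  1.1] w 0.445 g 0.0 t 44.3 q6 -1.97
```

View pics/c12.png

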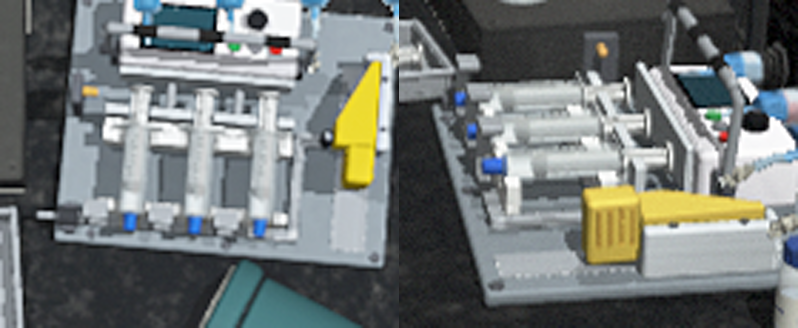

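All three fresh syringes lie in the channels with their caps aligned at the front (130,222), (195,224), (260,226), flanges in the slot. The wedge is still home. Now I pull the wedge.

```bash
python3 -m crank '[[[-3.4,-1.36,0,0,0,0],[-3.4,-1.36,0,0,0,0],[-3.4,-1.36,0,0,0,0],[-3.4,-1.36,0,0,0,0],[-3.4,-1.36,0,0,0,0],[-3.4,-1.36,0,0,0,0],[0,0,0,0,0,0],[0,0,0,0,0,0]]]' | grep -E 'pos|force'
python3 - <<'E'
from a import *
go(.580,-.2481,.02,3.088)
E
```

```text
tool_pos: [0.5785, -0.248, 0.1411]
wrist_force: [-0.4, 0.0, 0.3]
grip_force: 0.0
pos [ 0.5785 -0.248   0.1411] phi 3.089 delta cm [-1.700e-01 -1.000e-02  1.211e+01] rot [ 0.001 -0.002  0.001] F [-0.4  0.   0.3] w 0.444 g 0.0 t 45.0 q6 -1.96
```

```bash
python3 -m crank '[[[0,0,3,0,0,0],[0,0,3,0,0,0],[0,0,3,0,0,0],[0,0,2,0,0,0],[0,0,0.8,0,0,0],[0,0,0,0,0,0],[0,0,0,0,0,0]]]' | grep -E 'pos|force'
python3 -m crank '[[[0,0,0,0,0,0],[0,0,0,0,0,0],[0,0,0,0,0,0],[0,0,0,0,0,0],[0,0,0,0,0,0],[0,0,0,0,0,0]]]' 1.8 80
python3 - <<'E'
from a import *
gob(18,-138,22)
E
```

```text
tool_pos: [0.576, -0.2472, 0.0254]
wrist_force: [-0.1, 0.2, 0.6]
grip_force: 0.0
time: 46.08
tool_pos: [0.5775, -0.2479, 0.0274]
tcp_rot: [0.083, 3.138, -0.002]
wrist_force: [-0.7, 1.9, 6.4]
width: 0.266
grip_force: 79.1
bed tcp [  16.5 -138.4   27.4]
pos [ 0.5775 -0.2479  0.0274] phi 3.089 delta cm [-0.15  0.04  0.54] rot [-0.001  0.003  0.001] F [-0.7  1.9  6.4] w 0.266 g 79.1 t 46.1 q6 -1.96
```

Bed pose confirmed (y -138.4). Pull.

```bash
python3 -m crank '[[[0.4,0,0,0,0,0],[0.8,0,0,0,0,0],[0.8,0,0,0,0,0],[1,0,0,0,0,0],[1,0,0,0,0,0],[0,0,0,0,0,0]]]' 
python3 -m crank '[[[1,0,0,0,0,0],[1,0,0,0,0,0],[1,0,0,0,0,0],[1,0,0,0,0,0],[1,0,0,0,0,0],[1,0,0,0,0,0],[1,0,0,0,0,0],[0,0,0,0,0,0]]]'
python3 -m crank '[[[1.5,0,0,0,0,0],[0,0,-3,0,0,0],[0,0,-3,0,0,0],[0,0,-3,0,0,0],[0,0,-2,0,0,0],[0,0,0,0,0,0],[0,0,0,0,0,0]]]'
python3 - <<'E'
from a import *
go(.42,-.106,.1,1.59)
E
```

```text
time: 46.58
tool_pos: [0.5339, -0.2454, 0.0252]
tcp_rot: [-0.083, -3.138, 0.0]
wrist_force: [-3.0, 0.1, 2.9]
width: 0.267
grip_force: 79.2
time: 47.25
tool_pos: [0.4634, -0.2411, 0.0247]
tcp_rot: [-0.084, -3.138, -0.002]
wrist_force: [-0.5, 0.2, -1.0]
width: 0.268
grip_force: 78.7
time: 47.83
tool_pos: [0.4527, -0.2417, 0.1371]
tcp_rot: [0.083, 3.137, -0.003]
wrist_force: [0.2, 0.6, -0.8]
width: 0.268
grip_force: 78.8
pos [ 0.4527 -0.2417  0.1371] phi 3.089 delta cm [ 3.99 13.39  3.67] rot [1.000e-03 5.000e-03 1.499e+00] F [ 0.2  0.6 -0.8] w 0.268 g 78.8 t 47.8 q6 -2.06
```

```bash
python3 -m crank '[[[1,3.35,0,0,0,0],[1,3.35,0,0,0,0],[1,3.35,0,0,0,0],[1,3.35,0,0,0,0],[0,0,0,0,0,0.115],[0,0,0,0,0,0.115],[0,0,0,0,0,0.115],[0,0,0,0,0,0.115]]]' >/dev/null
python3 -m crank '[[[0,0,0,0,0,0.115],[0,0,0,0,0,0.115],[0,0,0,0,0,0.115],[0,0,0,0,0,0.115],[0,0,0,0,0,0.115],[0,0,0,0,0,0.115],[0,0,0,0,0,0.115],[0,0,0,0,0,0.115]]]' >/dev/null
python3 -m crank '[[[0,0,0,0,0,0.115],[0,0,3,0,0,0],[0,0,3,0,0,0],[0,0,3,0,0,0],[0,0,1.5,0,0,0],[0,0,0.5,0,0,0],[0,0,0,0,0,0],[0,0,0,0,0,0]]]'
python3 - <<'E'
from a import *
go(.42,-.106,.0175,1.59)
E
```

```text
time: 49.83
tool_pos: [0.4181, -0.1049, 0.0249]
tcp_rot: [-2.195, -2.246, 0.001]
wrist_force: [0.5, 0.6, -0.2]
width: 0.266
grip_force: 79.1
pos [ 0.4181 -0.1049  0.0249] phi 1.594 delta cm [-0.12  0.19  0.74] rot [-0.001 -0.     0.004] F [ 0.5  0.6 -0.2] w 0.266 g 79.1 t 49.8 q6 -0.33
```

```bash
python3 -m crank '[[[0,0,0.6,0,0,0],[0,0,0,0,0,0],[0,0,0,0,0,0]]]' |grep -E 'pos|force'
python3 -m crank '[[[0,0,0.1,0,0,0],[0,0,0,0,0,0],[0,0,0,0,0,0],[0,0,0,0,0,0],[0,0,0,0,0,0],[0,0,0,0,0,0],[0,0,0,0,0,0]]]' 4.5 |grep -E 'pos|force'
python3 -m crank '[[[0,0,-2,0,0,0],[0,0,-3,0,0,0],[0,0,-3,0,0,0],[0,0,-3,0,0,0],[0,0,-3,0,0,0],[0,0,-3,0,0,0],[0,0,0,0,0,0]]]' |grep -E 'pos|force'
python3 - <<'E'
from a import *
np.set_printoptions(precision=1,suppress=True)
c=lambda l:np.array(l)/3.5+[280,145]
f=lambda P:rz(-b[2])@(P-[b[0],b[1],0])*1000
tops=c([[145,85],[248,78],[350,80],[452,75]]);sides=np.array([[400,223],[412,238],[428,252],[442,270]],float)
for i in range(4):
    r=least_squares(lambda P:np.r_[(proj('top',P)-tops[i]).ravel(),(proj('side',P)-sides[i]).ravel()],[.72,-.1,.1]);print(f(r.x),r.fun)
# bar ends/mid predicted in top crop
for y in(-80,0,80):print(y,(proj('top',bedw(b,[[124,y,101]]))-[280,145])*3.5,(proj('side',bedw(b,[[124,y,101]]))-[235,190])*2.85)
p=bedw(b,[124,0,0]);go(p[0],p[1],.16,1.517)
E
```

```text
tool_pos: [0.4191, -0.1052, 0.02]
wrist_force: [-0.1, 1.3, -0.2]
grip_force: 79.1
tool_pos: [0.4184, -0.105, 0.0183]
wrist_force: [-0.0, -0.7, 1.5]
grip_force: 0.0
tool_pos: [0.4226, -0.1063, 0.1952]
wrist_force: [0.3, -0.6, 0.7]
grip_force: 0.0
[163.4  53.6  54.5] [ 1.2 -4.4 -3.7  0.9]
[170.5 -18.7  52.3] [ 0.7 -2.5 -2.   0.5]
[177.1 -92.2  54.9] [ 1.1 -3.5 -2.6  0.7]
[ 181.8 -164.    53.6] [ 0.4 -1.4 -1.   0.3]
-80 [[338.1 120.1]] [[464.2 109.7]]
0 [[222.4 110.6]] [[431.2  65.3]]
80 [[106.8 101.2]] [[401.9  25.9]]
pos [ 0.4 -0.1  0.2] phi 1.594 delta cm [-1.5 26.9  3.8] rot [0.  0.  0.1] F [ 0.3 -0.6  0.7] w 0.528 g 0.0 t 51.2 q6 -0.33
```

```bash
cat >> a.py <<'E'
def bar(a,y=0):
    g=np.arctan2(24,-65)-a;return [108+69.3*np.cos(g),y,34+69.3*np.sin(g)]
E
python3 - <<'E'
from a import *
np.set_printoptions(precision=1,suppress=True)
for a in (1.45,1.35,1.25,1.15):print(a,bar(a),(proj('top',bedw(b,[bar(a,-80),bar(a,80)]))-[280,145]).ravel()*3.5,(proj('side',bedw(b,[bar(a,-80),bar(a,80)]))-[235,190]).ravel()*2.85)
t=read_camera('top');s=read_camera('side')
cv2.imwrite('pics/c13.png',np.hstack([cv2.resize(t[160:260,285:410],None,fx=3.2,fy=3.2,interpolation=cv2.INTER_CUBIC),cv2.resize(s[190:290,310:435],None,fx=3.2,fy=3.2,interpolation=cv2.INTER_CUBIC)]))
for a in (1.45,1.25):print(a,(proj('top',bedw(b,[bar(a,-80),bar(a,80)]))-[285,160]).ravel()*3.2,(proj('side',bedw(b,[bar(a,-80),bar(a,80)]))-[310,190]).ravel()*3.2+[400,0,400,0])
E
```

```text
1.45 [np.float64(123.99491322518077), 0, np.float64(101.42887179034614)] [338.2 120.  106.7 101. ] [464.2 109.1 401.9  25.3]
1.35 [np.float64(117.18335063084427), 0, np.float64(102.6888351276317)] [337.7 129.  105.9 110. ] [454.2 107.8 392.9  24. ]
1.25 [np.float64(110.28003103261649), 0, np.float64(103.26248232983211)] [337.2 138.5 105.  119.5] [443.9 107.4 383.7  23.6]
1.15 [np.float64(103.35393011798885), 0, np.float64(103.1440817037255)] [336.5 148.2 104.1 129.2] [433.4 108.  374.4  24. ]
1.45 [293.2  61.7  81.6  44.4] [681.3 122.5 611.3  28.4]
1.25 [292.3  78.6  80.   61.2] [658.4 120.6 590.9  26.4]
```

View pics/c13.png

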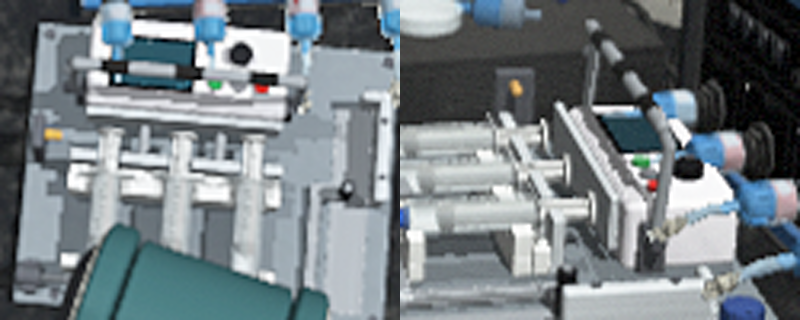

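```bash
python3 -m crank '[[[-0.1,3.6,0,0,0,0],[-0.1,3.6,0,0,0,0],[-0.1,3.6,0,0,0,0],[-0.1,3.6,0,0,0,0],[-0.1,3.6,0,0,0,0],[-0.1,3.6,0,0,0,0],[-0.1,3.6,0,0,0,0.077],[0,0,0,0,0,0]]]' - 30 | grep pos
python3 - <<'E'
from a import *
gob(112,0,93,np.pi/2)
E
```

```text
tool_pos: [0.6746, -0.1058, 0.1837]
bed tcp [105.8   8.7 183.7]
pos [ 0.6746 -0.1058  0.1837] phi 1.515 delta cm [-0.88  0.63  9.07] rot [-0.002 -0.001 -0.002] F [-0.6 -0.4  0.6] w 0.529 g 0.0 t 52.0 q6 -0.14
```

```bash
python3 -m crank '[[[-0.9,0.6,0,0,0,0],[0,0,2.5,0,0,0],[0,0,2.5,0,0,0],[0,0,2,0,0,0],[0,0,1,0,0,0],[0,0,0.8,0,0,0],[0,0,0,0,0,0],[0,0,0,0,0,0]]]' 
python3 -m crank '[[[0,0,0,0,0,0],[0,0,0,0,0,0],[0,0,0,0,0,0],[0,0,0,0,0,0],[0,0,0,0,0,0],[0,0,0,0,0,0],[0,0,0,0,0,0],[0,0,0,0,0,0]]]' 0.6 25
python3 - <<'E'
from a import *
gob(112,0,93,np.pi/2)
E
```

```text
time: 52.68
tool_pos: [0.6758, -0.1158, 0.1006]
tcp_rot: [2.281, 2.161, -0.0]
wrist_force: [0.5, -0.6, 0.3]
width: 0.526
grip_force: 0.0
time: 53.35
tool_pos: [0.6772, -0.1157, 0.102]
tcp_rot: [2.279, 2.159, 0.002]
wrist_force: [-1.0, 1.1, 5.3]
width: 0.096
grip_force: 25.7
bed tcp [108.9  -1.  102. ]
pos [ 0.6772 -0.1157  0.102 ] phi 1.517 delta cm [0.1  0.31 0.9 ] rot [0.003 0.    0.   ] F [-1.   1.1  5.3] w 0.096 g 25.7 t 53.4 q6 -0.15
```

```bash
python3 -m crank '[[[0,0,0,0,0,0],[0,0,0,0,0,0],[0,0,0,0,0,0],[0,0,0.4,0,0,0],[0,0,0.5,0,0,0],[0,0,0,0,0,0]]]' 3 |grep -E 'pos|force|wid'
python3 -m crank '[[[0,0,0,0,0,0],[0,0,0,0,0,0],[0,0,0,0,0,0],[0,0,0,0,0,0],[0,0,0,0,0,0],[0,0,0,0,0,0],[0,0,0,0,0,0],[0,0,0,0,0,0]]]' 0.6 25
python3 - <<'E'
from a import *
gob(109,0,93,np.pi/2)
E
```

```text
tool_pos: [0.6748, -0.1152, 0.0893]
wrist_force: [-0.1, 0.5, -0.0]
width: 0.352
grip_force: 0.0
time: 54.52
tool_pos: [0.6758, -0.1154, 0.0908]
tcp_rot: [-2.28, -2.16, 0.001]
wrist_force: [0.9, -0.4, -6.5]
width: 0.103
grip_force: 25.1
bed tcp [107.5  -0.8  90.8]
pos [ 0.6758 -0.1154  0.0908] phi 1.517 delta cm [ 0.08  0.15 -0.22] rot [-0.001 -0.    -0.   ] F [ 0.9 -0.4 -6.5] w 0.103 g 25.1 t 54.5 q6 -0.15
```

```bash
python3 -m crank '[[[0,0,0,0,0,0],[0,0,0,0,0,0],[0,0,0,0,0,0],[-1.4,0.1,-0.3,0,0,0],[-1.4,0.1,-0.2,0,0,0],[0,0,0,0,0,0],[0,0,0,0,0,0]]]' 2.6 |grep -E 'pos|force|wid'
python3 - <<'E'
from a import *
gob(109,-28,96,np.pi/2)
E
python3 -m crank '[[[0,0,0,0,0,0],[0,0,0,0,0,0],[0,0,0,0,0,0],[0,0,0,0,0,0],[0,0,0,0,0,0],[0,0,0,0,0,0]]]' 0.6 25
python3 - <<'E'
from a import *
gob(109,-28,96,np.pi/2)
for a in np.arange(1.25,-.01,-.125):print(round(a,3),np.round(bar(a),1)[[0,2]])
E
```

```text
tool_pos: [0.6769, -0.1453, 0.0971]
wrist_force: [-0.8, 0.8, -0.1]
width: 0.305
grip_force: 0.0
bed tcp [110.2 -30.6  97.1]
pos [ 0.6769 -0.1453  0.0971] phi 1.515 delta cm [ 0.26 -0.12  0.11] rot [ 0.001  0.    -0.002] F [-0.8  0.8 -0.1] w 0.305 g 0.0 t 55.1 q6 -0.19
time: 55.6
tool_pos: [0.6765, -0.1439, 0.0964]
tcp_rot: [2.28, 2.161, -0.001]
wrist_force: [-0.7, -4.6, 1.1]
width: 0.102
grip_force: 24.9
bed tcp [109.7 -29.2  96.4]
pos [ 0.6765 -0.1439  0.0964] phi 1.517 delta cm [ 0.12 -0.07  0.04] rot [0.    0.001 0.   ] F [-0.7 -4.6  1.1] w 0.102 g 24.9 t 55.6 q6 -0.19
1.25 [110.3 103.3]
1.125 [101.6 103. ]
1.0 [ 93.1 101.7]
0.875 [84.8 99.3]
0.75 [76.8 95.9]
0.625 [69.3 91.5]
0.5 [62.5 86.2]
0.375 [56.3 80.1]
0.25 [50.9 73.3]
0.125 [46.5 65.9]
0.0 [43. 58.]
```

```bash
python3 -m crank '[[[0,-0.43,0.02,0,0,0],[0,-0.44,0.02,0,0,0],[0,-0.42,0.06,0,0,0],[0,-0.43,0.07,0,0,0],[0,-0.83,0.24,0,0,0],[0,0,0,0,0,0],[0,0,0,0,0,0]]]'
python3 -m crank '[[[0,-0.8,0.34,0,0,0],[0,-0.75,0.44,0,0,0],[0,-0.68,0.53,0,0,0],[0,0,0,0,0,0],[0,0,0,0,0,0]]]'
python3 - <<'E'
from a import *
p=bar(.5);gob(p[0],-28,p[2]-7,np.pi/2)
E
```

```text
time: 56.18
tool_pos: [0.6509, -0.1424, 0.0933]
tcp_rot: [2.28, 2.16, 0.0]
wrist_force: [-1.1, -4.0, 6.4]
width: 0.099
grip_force: 24.8
time: 56.6
tool_pos: [0.6272, -0.1407, 0.0777]
tcp_rot: [-2.279, -2.159, 0.002]
wrist_force: [3.3, -2.9, 0.7]
width: 0.103
grip_force: 24.8
bed tcp [ 60.3 -28.7  77.7]
pos [ 0.6272 -0.1407  0.0777] phi 1.517 delta cm [ 0.07  0.21 -0.15] rot [-0.003 -0.    -0.   ] F [ 3.3 -2.9  0.7] w 0.103 g 24.8 t 56.6 q6 -0.21
```

```bash
python3 -m crank '[[[0,-0.55,0.5,0,0,0],[0,-0.5,0.6,0,0,0],[0,-0.4,0.7,0,0,0],[0,0,0,0,0,0],[0,0,0,0,0,0]]]' - 50
python3 - <<'E'
from a import *
p=bar(.125);gob(p[0],-28,p[2]-7,np.pi/2)
E
python3 -m crank '[[[0,-0.2,0.4,0,0,0],[0,-0.15,0.3,0,0,0],[0,0,0,0,0,0],[0,0,0,0,0,0]]]'
python3 - <<'E'
from a import *
p=bar(0);gob(p[0],-28,p[2]-7,np.pi/2)
E
```

```text
time: 57.02
tool_pos: [0.615, -0.1401, 0.0611]
tcp_rot: [2.28, 2.16, 0.002]
wrist_force: [6.0, -2.3, 1.1]
width: 0.089
grip_force: 49.7
bed tcp [ 48.1 -28.7  61.1]
pos [ 0.615  -0.1401  0.0611] phi 1.517 delta cm [ 0.07 -0.16  0.21] rot [ 0.002 -0.    -0.   ] F [ 6.  -2.3  1.1] w 0.089 g 49.7 t 57.0 q6 -0.21
time: 57.35
tool_pos: [0.6116, -0.1399, 0.0535]
tcp_rot: [2.28, 2.16, 0.002]
wrist_force: [7.4, -2.9, -2.5]
width: 0.087
grip_force: 49.9
bed tcp [ 44.7 -28.7  53.5]
pos [ 0.6116 -0.1399  0.0535] phi 1.517 delta cm [ 0.07 -0.17  0.25] rot [ 0.002 -0.    -0.   ] F [ 7.4 -2.9 -2.5] w 0.087 g 49.9 t 57.4 q6 -0.21
```

```bash
python3 -m crank '[[[0,0,0.2,0,0,0],[0,0,0,0,0,0],[0,0,0,0,0,0]]]' |grep -E 'pos|wrist'
python3 -m crank '[[[0,0.05,0.2,0,0,0],[0,0,0,0,0,0],[0,0,0,0,0,0]]]'|grep -E 'pos|wrist'
python3 -m crank '[[[0,0,0.2,0,0,0],[0,0,0,0,0,0],[0,0,0,0,0,0]]]'|grep -E 'pos|wrist'
```

```text
tool_pos: [0.6108, -0.1398, 0.0514]
wrist_force: [5.2, -3.3, -0.6]
tool_pos: [0.6105, -0.1398, 0.0501]
wrist_force: [-0.1, -1.4, 5.4]
tool_pos: [0.61, -0.1397, 0.0484]
wrist_force: [-1.8, -1.2, 8.2]
```

```bash
python3 -m crank '[[[0,0,0.15,0,0,0],[0,0,0,0,0,0],[0,0,0,0,0,0]]]' - 80|grep -E 'pos|wrist'
python3 -m crank '[[[0,0,-0.1,0,0,0],[0,0,0,0,0,0],[0,0,0,0,0,0],[0,0,0,0,0,0],[0,0,0,0,0,0]]]' 2.2|grep -E 'pos|wrist|width'
python3 -m crank '[[[0,0,-1,0,0,0],[0,0,-2,0,0,0],[0,0,-2,0,0,0],[0,0,0,0,0,0],[0,0,0,0,0,0]]]'|grep -E 'pos|wrist|width'
python3 - <<'E'
from a import *
t=snap('top','t14.png');s=snap('side','s14.png');s0=cv2.imread('pics/s0.png')
# is the raised bar gone? compare the side picture where the bar stood (right end, a=1.25)
for y in(-80,-60,60,80):
    for n,a in(('up',1.25),('down',0)):
        u,v=proj('side',bedw(b,[bar(a,y)]))[0].round().astype(int);print(y,n,(u,v),'t0',s0[v-1:v+2,u-1:u+2].mean((0,1)).round(),'now',s[v-1:v+2,u-1:u+2].mean((0,1)).round())
gob(43,-28,80,np.pi/2)
E
```

```text
tool_pos: [0.61, -0.1397, 0.0483]
wrist_force: [-4.0, -1.3, 15.9]
tool_pos: [0.6101, -0.1395, 0.0464]
wrist_force: [0.7, 1.3, -1.2]
width: 0.26
tool_pos: [0.6128, -0.1404, 0.0997]
wrist_force: [0.6, -0.4, -0.5]
width: 0.261
-80 up (np.int64(391), np.int64(228)) t0 [174. 171. 164.] now [77. 61. 33.]
-80 down (np.int64(354), np.int64(252)) t0 [198. 199. 193.] now [142. 139. 134.]
-60 up (np.int64(388), np.int64(224)) t0 [116. 114. 110.] now [150. 112.  67.]
-60 down (np.int64(351), np.int64(248)) t0 [142. 141. 136.] now [62. 61. 58.]
60 up (np.int64(372), np.int64(202)) t0 [54. 53. 52.] now [66. 68. 67.]
60 down (np.int64(339), np.int64(224)) t0 [66. 66. 63.] now [40. 40. 39.]
80 up (np.int64(370), np.int64(198)) t0 [146. 143. 138.] now [48. 46. 43.]
80 down (np.int64(337), np.int64(220)) t0 [54. 55. 53.] now [88. 86. 83.]
bed tcp [ 43.9 -28.7  97.1]
pos [ 0.6108 -0.1399  0.0971] phi 1.517 delta cm [ 0.07 -0.09  1.71] rot [-0.001 -0.    -0.   ] F [-0.1 -0.7 -1.9] w 0.257 g 0.0 t 59.3 q6 -0.21
```

```bash
python3 -m crank '[[[2.8,-0.05,0,0,0,0],[0,0,0.5,0,0,0],[0,0,0.5,0,0,0],[0,0,0.5,0,0,0],[0,0,0.5,0,0,0],[0,0,0,0,0,0],[0,0,0,0,0,0]]]' 0 |grep -E 'pos|wrist|width'
python3 -m crank '[[[0,0,0.4,0,0,0],[0,0,0.4,0,0,0],[0,0,0,0,0,0],[0,0,0,0,0,0]]]'|grep -E 'pos|wrist'
python3 -m crank '[[[0,0,0.3,0,0,0],[0,0,0,0,0,0],[0,0,0,0,0,0]]]'|grep -E 'pos|wrist'
python3 -m crank '[[[0,0,0.2,0,0,0],[0,0,0,0,0,0],[0,0,0,0,0,0]]]'|grep -E 'pos|wrist'
python3 -m crank '[[[0,0,0.2,0,0,0],[0,0,0,0,0,0],[0,0,0,0,0,0]]]'|grep -E 'pos|wrist'
```

```text
tool_pos: [0.6116, -0.1124, 0.0765]
wrist_force: [1.3, -0.3, -0.4]
width: 0.001
tool_pos: [0.612, -0.1121, 0.0692]
wrist_force: [-0.4, 0.2, -0.1]
tool_pos: [0.6122, -0.112, 0.0664]
wrist_force: [-0.2, -0.4, -0.1]
tool_pos: [0.6122, -0.112, 0.0645]
wrist_force: [-0.3, -0.4, -0.1]
tool_pos: [0.6123, -0.112, 0.0625]
wrist_force: [0.4, 0.9, 0.8]
```

```bash
python3 -m crank '[[[0,0,0.2,0,0,0],[0,0,0,0,0,0],[0,0,0,0,0,0]]]'|grep -E 'pos|wrist'
python3 -m crank '[[[0,0,0.2,0,0,0],[0,0,0,0,0,0],[0,0,0,0,0,0]]]'|grep -E 'pos|wrist'
python3 -m crank '[[[0,0,0.15,0,0,0],[0,0,0,0,0,0],[0,0,0,0,0,0]]]'|grep -E 'pos|wrist'
```

```text
tool_pos: [0.6119, -0.112, 0.0611]
wrist_force: [-3.5, -0.1, 5.4]
tool_pos: [0.6119, -0.112, 0.0607]
wrist_force: [-8.3, 1.2, 13.0]
tool_pos: [0.6119, -0.112, 0.0604]
wrist_force: [-10.6, 2.6, 20.5]
```

```bash
python3 -m crank '[[[0,0,-0.5,0,0,0],[0,0,-3,0,0,0],[0,0,-3,0,0,0],[0,0,-3,0,0,0],[-3.5,0,-1,0,0,0],[-3.5,0,0,0,0,0],[-3.5,0,0,0,0,0],[-3.5,0,0,0,0,0]]]'|grep -E 'pos|wrist'
python3 -m crank '[[[-3.5,-1,0,0,0,0],[-3.5,-1,0,0,0,0],[-3.5,-1,0,0,0,0],[-3.5,-1,0,0,0,0],[-3.5,-1,0,0,0,0],[0,0,0,0,0,0]]]'|grep -E 'pos|wrist'
python3 - <<'E'
from a import *
t=snap('top','t15.png');s=snap('side','s15.png');t12=cv2.imread('pics/t12.png')
for n,im in(('top',t),('side',s)):
    g=cv2.cvtColor(im,cv2.COLOR_BGR2GRAY).astype(int)
    for y in(-70,-28,28,70):
        # vertical brightness profile across the shut bar and where it stood
        for a in(0,.3,1.25):
            u,v=proj(n,bedw(b,[bar(a,y)]))[0].round().astype(int);print(n,y,a,g[v-5:v+6,u])
h=cv2.cvtColor(t,cv2.COLOR_BGR2HSV)
def blob(m,z,box):
    n,l,st,ce=cv2.connectedComponentsWithStats(m)
    for i in range(1,n):
        P=unproj('top',[ce[i]],z)[0]
        if st[i,4]>=6 and box[0]<P[0]<box[1] and box[2]<P[1]<box[3]:print(ce[i].round(1),st[i,4],P[:2].round(3))
print('yellow');blob(cv2.inRange(h,(20,150,120),(35,255,255)),.03,(.3,.8,-.4,.3))
print('blue');blob(cv2.inRange(h,(100,140,90),(130,255,255)),.045,(.3,.72,-.5,.2))
red=cv2.inRange(h,(0,140,100),(8,255,255))|cv2.inRange(h,(172,140,100),(180,255,255))
print('red');blob(red,.015,(.3,.72,-.5,.3))
print(read_state()['time'])
E
```

```text
tool_pos: [0.6049, -0.2531, 0.1628]
wrist_force: [0.6, -0.5, 0.0]
tool_pos: [0.5426, -0.4303, 0.1619]
wrist_force: [0.5, -0.5, -0.1]
top -70 0 [139 203 241 215 178 189 178 150 138 151 197]
top -70 0.3 [150 147 164 160 147 140 189 235 221 189 196]
top -70 1.25 [247 246 247 247 247 247 248 248 248 248 248]
top -28 0 [153 217 230 197 185 187 150 134 141 132 231]
top -28 0.3 [118 132 149 147 153 157 153 217 230 197 185]
top -28 1.25 [181 201 238 250 247 249 249 250 245 246 251]
top 28 0 [191 225 240 207 184 187 154 136 132 213 249]
top 28 0.3 [184 184 183 184 191 191 225 240 207 184 187]
top 28 1.25 [81 80 81 80 81 81 81 79 81 85 48]
top 70 0 [170 228 210 182 198 188 156 133 123 124 176]
top 70 0.3 [ 78 130 152 161 134  83 170 228 210 182 198]
top 70 1.25 [235 239 242 242 243 245 245 247 247 248 249]
side -70 0 [40 51 48 39 46 44 40 35 35 44 56]
side -70 0.3 [ 91 114 107 105 107 119 131 134 134 130 126]
side -70 1.25 [ 42  32  39  31  91 118  85  57  56  56  58]
side -28 0 [149 178 170 166 158 143 127 115  98  89  95]
side -28 0.3 [34 36 37 30 34 33 25 28 30 28 21]
side -28 1.25 [48 43 38 45 42 42 37 35 43 39 45]
side 28 0 [49 52 42 45 45 48 41 55 68 63 74]
side 28 0.3 [125 181 183 181 135  44  46  42  46  41  44]
side 28 1.25 [45 44 43 42 41 43 43 44 45 43 42]
side 70 0 [49 47 48 51 44 47 51 46 47 45 94]
side 70 0.3 [ 51  46  45  86 105  96  78  78  73  72  60]
side 70 1.25 [32 27 32 27 29 30 40 46 48 43 42]
yellow
[352.3 292.2] 501 [ 0.42  -0.146]
blue
[231.  171.2] 82 [0.715 0.166]
[435.  192.2] 64 [ 0.675 -0.348]
[253.8 196.3] 50 [0.651 0.105]
[314.8 249. ] 10 [ 0.522 -0.051]
[337.5 250.5] 8 [ 0.52  -0.107]
red
[366.2 186.8] 11 [ 0.692 -0.177]
[204.8 278.5] 33 [0.445 0.221]
[255.5 297. ] 20 [0.402 0.093]
62.9667
```

```bash
python3 -m crank '[[[-3.5,-1,-1,0,0,0],[-3.5,-1,-1,0,0,0],[-3.5,-1,0,0,0,0],[0,0,0,0,0,0]]]'|grep -E 'pos|wrist'
python3 - <<'E'
from a import *
t=snap('top','t16.png');s=snap('side','s16.png')
for f in('t0','t12','t16'):
    im=cv2.imread(f'pics/{f}.png');h=cv2.cvtColor(im,cv2.COLOR_BGR2HSV)
    m=cv2.inRange(h,(100,110,70),(130,255,255));r=cv2.inRange(h,(0,140,100),(8,255,255))|cv2.inRange(h,(172,140,100),(180,255,255))
    for k,mm in(('b',m),('r',r)):
        n,l,st,ce=cv2.connectedComponentsWithStats(mm)
        print(f,k,[(*ce[i].round(1),int(st[i,4])) for i in range(1,n) if st[i,4]>3 and 195<ce[i][0]<450 and 185<ce[i][1]<310])
for f in('s12','s16'):
    h=cv2.cvtColor(cv2.imread(f'pics/{f}.png'),cv2.COLOR_BGR2HSV);n,l,st,ce=cv2.connectedComponentsWithStats(cv2.inRange(h,(100,110,70),(130,255,255)))
    print(f,[(*ce[i].round(1),int(st[i,4])) for i in range(1,n) if st[i,4]>3 and 285<ce[i][0]<330 and 220<ce[i][1]<270])
E
```

```text
tool_pos: [0.5084, -0.532, 0.1831]
wrist_force: [0.8, 0.1, -1.0]
t0 b [(np.float64(434.8), np.float64(192.3), 70), (np.float64(253.6), np.float64(196.2), 58), (np.float64(434.2), np.float64(231.0), 27), (np.float64(441.5), np.float64(264.2), 31), (np.float64(439.0), np.float64(287.9), 31)]
t0 r [(np.float64(366.1), np.float64(187.2), 8), (np.float64(204.8), np.float64(278.5), 33)]
t12 b [(np.float64(434.9), np.float64(192.3), 70), (np.float64(253.6), np.float64(196.2), 58), (np.float64(314.9), np.float64(247.4), 29), (np.float64(337.9), np.float64(248.4), 28), (np.float64(360.4), np.float64(249.4), 23)]
t12 r [(np.float64(366.1), np.float64(187.2), 8), (np.float64(204.8), np.float64(278.5), 33), (np.float64(255.5), np.float64(297.0), 20)]
t16 b [(np.float64(434.9), np.float64(192.3), 72), (np.float64(253.7), np.float64(196.2), 59), (np.float64(315.5), np.float64(248.2), 13), (np.float64(338.5), np.float64(249.5), 14), (np.float64(360.2), np.float64(251.8), 5)]
t16 r [(np.float64(366.2), np.float64(186.8), 11), (np.float64(204.8), np.float64(278.5), 33), (np.float64(255.5), np.float64(297.0), 20)]
s12 [(np.float64(295.8), np.float64(234.0), 21), (np.float64(300.1), np.float64(245.8), 16), (np.float64(307.6), np.float64(257.8), 41)]
s16 [(np.float64(296.7), np.float64(234.4), 34), (np.float64(301.6), np.float64(245.4), 33), (np.float64(307.1), np.float64(258.1), 36)]
```

All is in place: the caps lie under the hooks, the bar is down, and the bystanders have not moved. Handing in.

```bash
python3 -c "
from workcell import *
print(finish_job())"
```

```text
the job is handed in; nothing more can be done
None
```

The job is done and handed in at about 63 s: the one used syringe is in the tray, three fresh ones are seated under the shut comb, the wedge is on the worktop and the keeper is down. It stayed down when released and felt solid when pressed, and the vial and dropper bottle did not move; the judge's verdict was not shown.

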